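# Pack the moisture tin and seal the sample case

## Robot

A 6-joint arm with a two-finger parallel gripper is mounted at the origin on a cart in front of the work surface, level with it; the furniture and walls round the work are solid. World frame = base frame: x ahead of the robot, y to its left, z up, the work surface at z = 0. Lengths are in m, angles in rad, forces in N, time in s.
With the tool pointing down it reaches from about 0.2 to 0.875 m from the base axis. Payload 3.4 kg.
Tool frame: the origin (TCP) lies between the finger pads; the fingertips stand 14 mm ahead of it and the grasp point (between the pads) lies 5 mm behind it (ctrl.tips_ahead is the z of the fingertips in the tool frame, in m); z points along the fingers, x is the direction in which the jaws open and shut, and the axes are right-handed (so a half turn about z gives the same grasp; the last joint's range is limited). The gripper opens to 94 mm and grips with 3 to 60 N. Pads are 16 mm wide; open, the fingers measure 119 mm over their backs; the gripper's body (75 mm by 177 mm) begins 78 mm behind the grasp point.
Start: joints at [-1.296, 0.276, 1.505, -0, 1.361, -0.121], TCP at [0.222, -0.531, 0.219] pointing down, gripper open.
Joint ranges: [-2.89, 2.89], [-0.75, 2.08], [0.22, 2.7], [-1.18, 4.32], [0.11, 2.71], [-2.7, 2.7]. Speed limits (rad/s): [2.57, 2.57, 3.14, 3.14, 3.14, 3.14].

## Interface

Orientations are given as a unit quaternion [x, y, z, w].
In Python, from cell import ctrl, camera, workorder, nets gives the robot as it stands.
- The arm moves only by the tool servo_tool, never from a script. Its argument "steps" is a list of rows, each an object of numbers: "dx", "dy", "dz": the shift along the tool's x, y, z normalised to -1 to 1, where 1 is 0.04 m; "ax", "ay", "az": the turn, a rotation vector about the tool's x, y, z normalised to -1 to 1, where 1 is 6 degrees; "fingers": the opening, from 0 (shut) to 1 (fully open). In form: [{"dx": .., "dy": .., "dz": .., "ax": .., "ay": .., "az": .., "fingers": ..}, ...]. A call has 1 to 5 rows; each row shifts and turns the pose as measured when the row begins, along the tool's axes as they then stand; what a row does not reach is not made up. A row lasts 1/12 s, in which the tool goes at most 41.7 mm and 7.16 degrees, less where a joint would pass 70% of its speed; a pose out of reach is approached as far as the arm can. A call with a number of a shift or a turn outside -1 to 1 is refused whole. A call with a gripper value outside its range is refused whole. The fingers move at their own pace and stop on an object; "grip_force" is the grip in N (left out, the last holds). Time passes only in rows, so rows that do not move let the fingers close. It gives the time, the measured TCP pose, the force and the opening at its end, in the units of the state.
- ctrl.read_state(): the state, without advancing time (a new reading comes with each control period).
- camera(name): name is "scene" or "top" or "wrist"; returns a dict with "img" (480x640x3 uint8, red, green, blue), "intrinsics" (3x3 intrinsics, pixels), "k1" (the pictures are not rectified: a ray, as slopes to the right and down, at radius r is drawn at 1 + k1 r^2 times it, then the intrinsics apply), "cam_to_world" (4x4, takes a point from camera to world coordinates). Camera axes: x right, y down, z forward; pixel columns grow to the right and rows downward; lengths in m; the calibration is good to about 2 mm. A picture is of the moment at which its call begins. There is no depth.
- workorder.close_job(): hands the job in, once; it reports no verdict.
Trained networks look in a picture, given as the dict that the camera call returned (one of the last four; its "shot" number tells which), for a name from the list of things; names that differ only in an ending like _2 or _b are one class to them, and where a whole thing is asked for, a point or a joint stands for the part that bears it (a point fixed in the world has none). Each returns a list of dicts, best first, with "score" (0 to 1); they miss things now and then, are a little off and sometimes report something else, mostly with a low value. They report only what shows in the picture. A call takes as long as a camera call. They do not tell look-alikes from the thing itself.
- nets.cut_out(label, picture): "pixels" (480x640 bool, what is visible of it) and "position" ([row, column] in pixels, amid what is visible of it).
- nets.tip_of(label, picture): "position" ([row, column] in pixels: a listed point, or the origin of a listed thing).
The state is a dict: "t": time; "qpos": joint angles; "qvel": joint speeds; "tau": joint torques, N m; "eef_pos": TCP position; "tcp_rot": TCP orientation; "ft_force": force on the tool from outside, world axes, zero at the start; "wrist_torque": the same for the moment, N m; "grip_width": finger opening in m.
Only numpy, scipy, OpenCV 4.12 (cv2) and the standard library are available. Lean on these libraries where they do the work, as an engineer would, in place of code of your own. Each camera call takes 0.05 s, during which the arm holds its last target.

## Task

Stand the loose moisture tin in the empty pocket of the open orange-lidded sample case. Then take the lid by its tab and lower it gently, without letting it fall, and press its front edge down just until the spring catch snaps and holds it shut, without pressing so hard that the rubber seal is crushed. Leave the other tin and the brush where they are.

Things in the scene. Friction and masses are not known exactly. Their poses are not given: they have to be found in the camera images.
- case: Sample case, fixed: black base 140 (x) x 180 (y) x 40 mm, orange hinged lid. Origin: centre of the underside, on the table; z up, -x its front (catch side). Hinge line along y at x = +70, z = +47 mm. Two pockets side by side in y, 64 x 64 mm, 8 mm deep, in grey foam with its top at z = 38 mm (rim 40 mm); one already holds a tin.
- free_pocket (a point): Centre of the floor of the empty pocket (case frame x = 0, y = -41, z = +30 mm); axes of the case.
- lid (a joint): Lid angle, rad: 0 shut and caught, 1.57 upright, 1.85 its stop, leaning back. Starts about upright; hinge friction holds it above 1.1, lower it falls if let go. Uncaught it rests ajar on the catch at 0.06 to 0.08. Below 0.035 it squashes the sprung rubber seal along the front rim: at the press spot 0 takes about 9 N, -0.015 about 13 N, -0.03 about 17 N (too much).
- pull_tab (a point): Where to pinch the lid's pull tab: an orange tongue 30 mm wide (along y), 12 mm thick, standing 50 mm out from the middle of the lid's front edge; the point is 30 mm out. Lid frame: origin on the hinge line, y along it, x from tab to hinge, z out of the outer face; point at x = -170, z = +24 mm. Pads closing along y let the tab turn, so the tool can stay pointing down all the way.
- press_spot (a point): Where to press: lid's outer face, middle, near the front edge (lid frame x = -125, z = +30 mm; 77 mm above the table when shut). Lid 140 x 180 x 30 mm, 0.25 kg. The steel spring catch below the tab resists with 6 to 9 N until 0.03 rad, then gives way to 2 to 5 N; then the seal, 2 to 3 N per mm, and near 10 N the catch snaps over. Lift off at 11 to 15 N of steady force.
- sample_tin: The loose moisture tin to pack: pale metal, round, 57 mm across, 38 mm tall, 0.1 kg, lid fixed on. It stands alone on the table to the right of the case. Origin: centre of its underside; z up.
- packed_tin: A like tin already standing in the other pocket (57 mm across, 38 mm tall; origin: centre of the underside); leave it there.
- paint_brush: Flat brush with a wooden handle lying beyond the loose tin, 160 mm long along its y, 32 mm wide, 11 mm thick, origin at the underside; leave alone. The bottle, mortar, sieve, dark box and the rest at the back and sides are fixed.
There are look-alikes about, which are no part of the job. Leave any purple look-alike of the sample_tin alone. Leave any turquoise look-alike of the packed_tin alone.

How it is judged:
By the outcome, as a careful person would: the job done as asked, in the order asked, and still so for the second after the job is handed in, with the robot touching nothing.
It also fails if it takes over 70 s, if anything falls off the work surface, if the arm or the gripper's body presses on something with over 40 N, if the wrist force passes 120 N, or if a joint passes its speed limit or range.

## Working session

There is one attempt and no reset: what is moved stays moved. The work goes in short steps, Python scripts to look and compute and a tool call to move; the robot and the scene stay as the last step left them, time stands still between calls to the robot, and variables do not carry over. Pictures are saved under pics/ and viewed, and the job is handed in when it is done.

Besides the shell and the picture viewer there is one more tool, called after "Request:" as name(argument=value, ...), one argument or row to a line, values as JSON. servo_tool: Moves the arm, as the interface text tells. Its arguments: {"type":"object","properties":{"steps":{"type":"array","items":{"type":"object","properties":{"dx":{"type":"number","minimum":-1,"maximum":1},"dy":{"type":"number","minimum":-1,"maximum":1},"dz":{"type":"number","minimum":-1,"maximum":1},"ax":{"type":"number","minimum":-1,"maximum":1},"ay":{"type":"number","minimum":-1,"maximum":1},"az":{"type":"number","minimum":-1,"maximum":1},"fingers":{"type":"number"}}}},"grip_force":{"type":"number"}},"required":["steps"]}

```bash
ls; mkdir -p pics; python3 - <<'E'
from cell import ctrl,camera
import cv2
for n in ("scene","top","wrist"):
    c=camera(n); cv2.imwrite(f"pics/a_{n}.png",c["img"][:,:,::-1]); print(n,c["intrinsics"].tolist(),c["k1"],c["cam_to_world"].round(3).tolist())
s=ctrl.read_state(); print(s, ctrl.tips_ahead)
E
```

```text
pics
scene [[466.3595030166204, 0.0, 315.1528396845948], [0.0, 466.3595030166204, 240.71064801175336], [0.0, 0.0, 1.0]] -0.030522163539777495 [[0.522, -0.378, 0.765, -0.136], [-0.853, -0.22, 0.474, -0.693], [-0.011, -0.899, -0.437, 0.459], [0.0, 0.0, 0.0, 1.0]]
top [[574.3065621993355, 0.0, 319.0215155000599], [0.0, 574.3065621993355, 238.59109242359105], [0.0, 0.0, 1.0]] -0.0923766681442153 [[0.012, -0.992, 0.127, 0.385], [-1.0, -0.015, -0.02, -0.269], [0.021, -0.127, -0.992, 0.961], [0.0, 0.0, 0.0, 1.0]]
wrist [[337.25371349891003, 0.0, 316.60541262643034], [0.0, 337.25371349891003, 242.145279266678], [0.0, 0.0, 1.0]] -0.05664617036381296 [[0.386, -0.896, -0.222, 0.286], [-0.923, -0.375, -0.091, -0.504], [-0.001, 0.24, -0.971, 0.384], [0.0, 0.0, 0.0, 1.0]]
{'t': 0.15, 'qpos': array([-1.29599234e+00,  2.76403351e-01,  1.50580442e+00,  2.34794286e-05,
        1.36071049e+00, -1.20986932e-01]), 'qvel': array([ 7.17930338e-06, -1.46865948e-03, -3.53491943e-03, -7.74162952e-04,
       -6.35567937e-04, -1.09628656e-03]), 'tau': array([ 8.14227296e-04, -4.04928052e+01, -2.37434042e+01,  7.01829535e-02,
        3.15926922e-02, -8.68276834e-05]), 'eef_pos': array([ 0.22158565, -0.53015798,  0.218845  ]), 'tcp_rot': array([ 8.32325940e-01, -5.54286109e-01, -4.95829450e-04, -4.39997405e-04]), 'ft_force': array([-0.70296016,  0.21056607,  0.90476118]), 'wrist_torque': array([0.00298045, 0.01460567, 0.02954307]), 'grip_width': 0.09390569606642583} 0.014
```

View pics/a_scene.png

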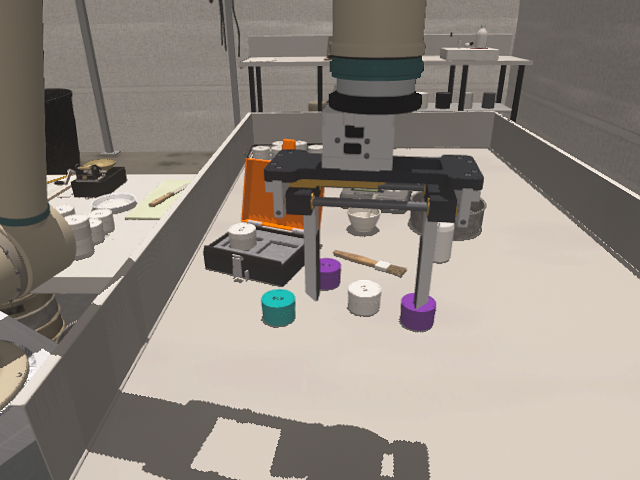

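View pics/a_top.png

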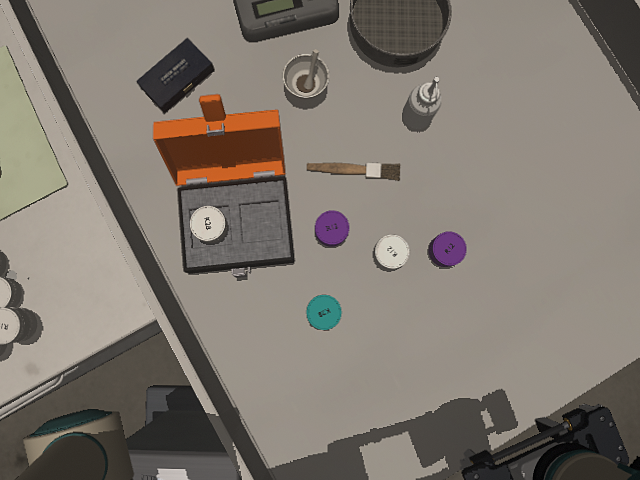

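View pics/a_wrist.png

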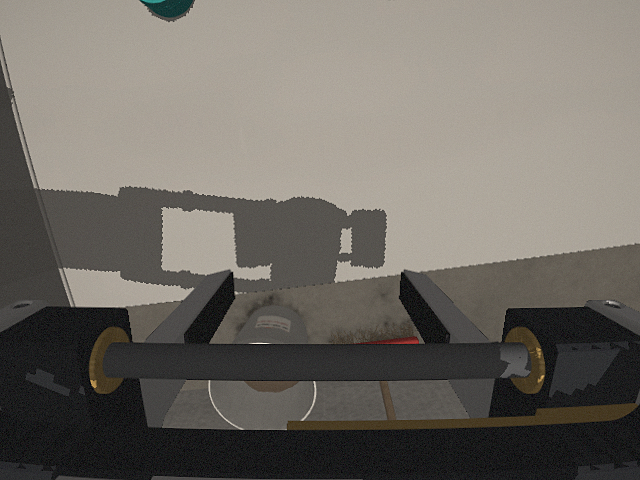

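Top view: candidates for sample_tin are the white tin (391,252), the purple tins (332,228) and (448,249), the turquoise tin (324,312) and the packed white tin (207,223). By the description it is the pale one alone on the table, right of the case: (391,252). Next I'll check it in a crop and measure.

```bash
cat > h.py <<'E'
import numpy as np, cv2
from cell import ctrl,camera,nets
from scipy.spatial.transform import Rotation as R
def dist(c): return np.array([c["k1"],0,0,0,0.])
def ray(c,uv):
    p=cv2.undistortPoints(np.array(uv,float).reshape(-1,1,2),c["intrinsics"],dist(c)).reshape(-1,2)
    T=c["cam_to_world"]; d=np.c_[p,np.ones(len(p))]@T[:3,:3].T
    return T[:3,3],d
def onz(c,uv,z):
    o,d=ray(c,uv); return o+d*((z-o[2])/d[:,2])[:,None]
def proj(c,P):
    T=np.linalg.inv(c["cam_to_world"]); 
    return cv2.projectPoints(np.array(P,float).reshape(-1,1,3),cv2.Rodrigues(T[:3,:3])[0],T[:3,3],c["intrinsics"],dist(c))[0].reshape(-1,2)
def save(c,n,box=None,s=1):
    im=c["img"][:,:,::-1]
    if box: im=im[box[1]:box[3],box[0]:box[2]]
    cv2.imwrite(f"pics/{n}.png",cv2.resize(im,None,fx=s,fy=s,interpolation=cv2.INTER_CUBIC))
E
python3 - <<'E'
from h import *
for n in ("top","scene"):
    c=camera(n)
    if n=="top": save(c,"b_crop",(140,90,480,340),2.3)
    for l in ("sample_tin","case","packed_tin","lid","paint_brush"):
        for r in nets.cut_out(l,c)[:5]:
            v,u=r["position"]; print(n,l,round(r["score"],2),round(u),round(v),r["pixels"].sum(), onz(c,[[u,v]],0.038 if "tin" in l else 0.02)[0].round(4))
    for l in ("sample_tin","packed_tin","case","free_pocket","pull_tab","press_spot","lid"):
        for r in nets.tip_of(l,c)[:4]:
            v,u=r["position"]; z={"free_pocket":.03,"packed_tin":.03}.get(l,0); print(n,"TIP",l,round(r["score"],2),round(u),round(v),onz(c,[[u,v]],z)[0].round(4))
E
```

```text
top sample_tin 0.91 388 253 1024 [ 0.4818 -0.4004  0.038 ]
top sample_tin 0.84 446 246 1045 [ 0.4949 -0.4955  0.038 ]
top sample_tin 0.67 330 227 992 [ 0.5232 -0.305   0.038 ]
top packed_tin 0.73 208 225 1124 [ 0.5227 -0.1063  0.038 ]
top packed_tin 0.66 322 313 961 [ 0.3845 -0.2943  0.038 ]
top lid 0.63 220 141 8265 [ 0.6707 -0.1187  0.02  ]
top lid 0.19 367 170 1077 [ 0.6246 -0.3675  0.02  ]
top paint_brush 0.66 366 171 1043 [ 0.6227 -0.3659  0.02  ]
top TIP sample_tin 0.9 390 253 [ 0.4853 -0.4085  0.    ]
top TIP sample_tin 0.7 330 233 [ 0.5184 -0.3072  0.    ]
top TIP sample_tin 0.19 234 228 [ 0.5237 -0.1452  0.    ]
top TIP packed_tin 0.89 322 310 [ 0.3881 -0.2939  0.03  ]
top TIP packed_tin 0.69 211 226 [ 0.5226 -0.1105  0.03  ]
top TIP case 0.89 236 229 [ 0.5231 -0.1479  0.    ]
top TIP free_pocket 0.74 259 223 [ 0.5284 -0.1888  0.03  ]
top TIP pull_tab 0.56 213 103 [ 0.7449 -0.1003  0.    ]
top TIP press_spot 0.98 219 119 [ 0.7164 -0.1118  0.    ]Traceback (most recent call last):
  File "<stdin>", line 9, in <module>
ValueError: it knows: case, free_pocket, packed_tin, paint_brush, press_spot, pull_tab, sample_tin
```

View pics/b_crop.png

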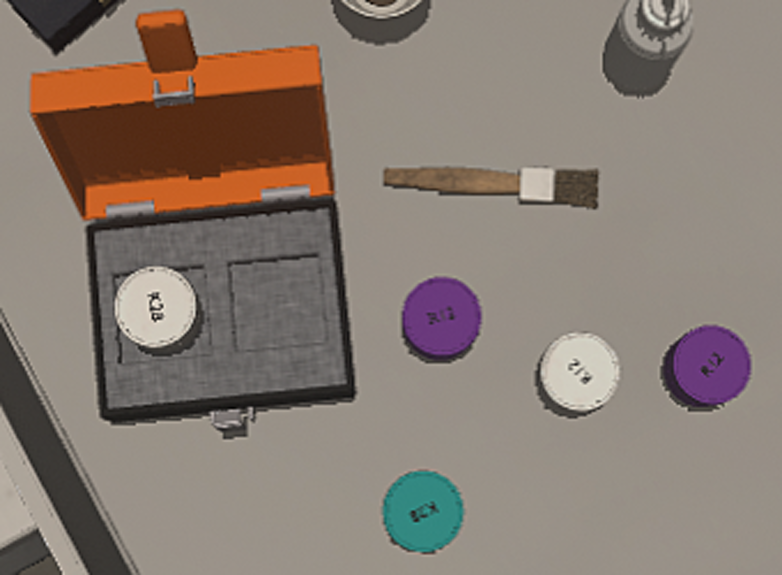

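The crop confirms a white R12 tin at (391,252), with purple tins on both sides. Next: fit the case pose and the tin centre.

```bash
python3 - <<'E'
from h import *
from scipy.optimize import least_squares
c=camera("top"); im=c["img"].astype(int)
m=((im.min(2)>175)).astype(np.uint8)
n,lab,st,ce=cv2.connectedComponentsWithStats(m)
for i in range(1,n):
    if 500<st[i,4]<2000: 
        print(st[i],ce[i],onz(c,[ce[i]],.038)[0].round(4),onz(c,[ce[i]],.068)[0].round(4))
f=lambda x,y:(x/2.3+140-.28,y/2.3+90-.28)
P=[(-32,-9,38),(32,-9,38),(32,-73,38),(-32,-73,38),(70,90,40),(70,-90,40),(-70,-90,40),(-70,90,40)]
U=np.array([f(*p) for p in [(238,352),(229,264),(318,255),(326,340),(88,226),(337,202),(353,390),(104,411)]])
P=np.array(P)/1000.
def W(v):
    return np.c_[P[:,0]*np.cos(v[2])-P[:,1]*np.sin(v[2])+v[0],P[:,0]*np.sin(v[2])+P[:,1]*np.cos(v[2])+v[1],P[:,2]]
s=least_squares(lambda v:(proj(c,W(v))-U).ravel(),[.523,-.148,.1],loss="soft_l1")
print(s.x,np.degrees(s.x[2]));print((proj(c,W(s.x))-U).round(1).tolist())
x,y,a=s.x;C=lambda p,q:(x+p*np.cos(a)-q*np.sin(a),y+p*np.sin(a)+q*np.cos(a))
print("pocket",C(0,-.041))
for th in (1.4,1.5,1.57,1.65,1.75):
    px,pz=-.17*np.cos(th)+.024*np.sin(th),.17*np.sin(th)+.024*np.cos(th)
    t=proj(c,[[*C(.07+px,0),.047+pz],[*C(.07-.19*np.cos(th)+.018*np.sin(th),0.),.047+.19*np.sin(th)+.018*np.cos(th)]])
    cs=camera("scene"); print(th,t.round(1).tolist(),proj(cs,[[*C(.07+px,0),.047+pz]]).round(1).tolist())
q=ctrl.read_state(); print(R.from_quat(q["tcp_rot"]).as_matrix().round(3))
save(cs,"b_scene",(190,120,350,290),4)
E
```

```text
[191 206  34  34 769] [207.42912874 223.05851756] [ 0.5265 -0.106   0.038 ] [ 0.5219 -0.1113  0.068 ]
[376 235  33  33 730] [392.14383562 251.2630137 ] [ 0.4848 -0.4068  0.038 ] [ 0.4815 -0.4024  0.068 ]
[ 0.52605808 -0.1517856   0.11756087] 6.735741641921067
[[-0.5, -0.1], [0.0, -0.6], [0.3, -0.6], [0.7, 1.1], [-0.9, -0.8], [0.1, -1.5], [1.7, 1.4], [-1.5, 3.7]]
pocket (np.float64(0.5308669852479587), np.float64(-0.19250260518963033))
1.4 [[214.8, 155.2], [213.1, 158.2]] [[271.6, 150.5]]
1.5 [[213.8, 142.9], [211.9, 144.0]] [[275.8, 148.6]]
1.57 [[213.3, 134.6], [211.2, 134.3]] [[278.7, 147.8]]
1.65 [[212.9, 125.6], [210.6, 123.8]] [[282.0, 147.4]]
1.75 [[212.5, 115.0], [210.1, 111.4]] [[285.8, 147.7]]
[[ 0.386 -0.923  0.   ]
 [-0.923 -0.386 -0.   ]
 [ 0.     0.    -1.   ]]
```

View pics/b_scene.png

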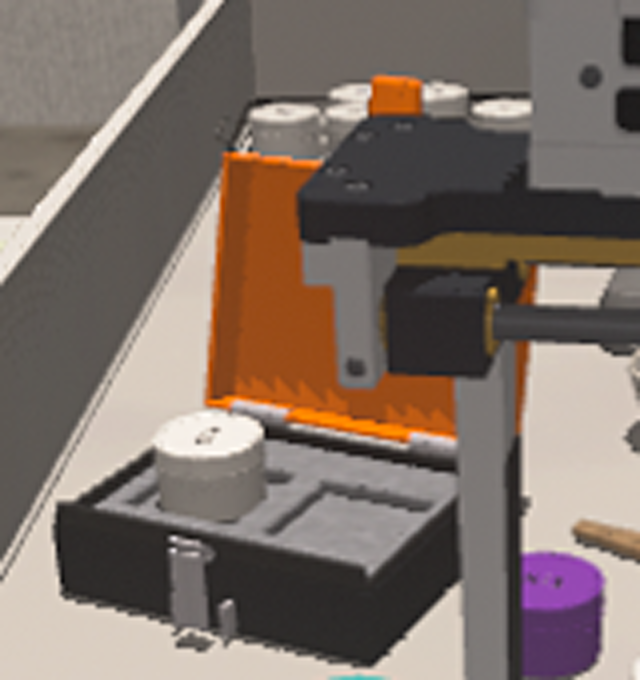

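```bash
cat >> h.py <<'E'
def plan(pts,yawdeg=None,maxstep=0.038):
    """print rows (normalised) through world TCP waypoints; tool stays down; yaw = heading of tool x in deg"""
    s=ctrl.read_state(); p=s["eef_pos"].copy(); M=R.from_quat(s["tcp_rot"]).as_matrix()
    # tilt fix + yaw at first waypoint
    h=np.degrees(np.arctan2(M[1,0],M[0,0])) if yawdeg is None else yawdeg
    a=np.radians(h); T=np.array([[np.cos(a),np.sin(a),0],[np.sin(a),-np.cos(a),0],[0,0,-1.]])
    print("pos",p.round(4),"yaw",np.degrees(np.arctan2(M[1,0],M[0,0])).round(2),"F",s["ft_force"].round(1),"w",round(s["grip_width"],4),"t",round(s["t"],2))
    for w in pts:
        w=np.array(w,float); rv=R.from_matrix(M.T@T).as_rotvec(); n=int(max(1,np.ceil(np.linalg.norm(w-p)/maxstep),np.ceil(np.degrees(np.linalg.norm(rv))/6)))
        for k in range(n):
            d=M.T@((w-p)/n)/.04; r=np.degrees(rv)/n/6
            print("  d",d.round(3).tolist(),"a",r.round(3).tolist())
            M=M@R.from_rotvec(rv/n).as_matrix()
        p=w
E
python3 -c "
from h import *
plan([(.30,-.40,.25),(.43,-.19,.25)],-83.3)"
```

```text
pos [ 0.2217 -0.5306  0.2195] yaw -67.32 F [-0.7  0.2  0.1] w 0.0942 t 1.05
  d [-0.452, -0.613, -0.152] a [0.0, -0.0, 0.533]
  d [-0.485, -0.587, -0.152] a [0.0, -0.0, 0.533]
  d [-0.517, -0.559, -0.152] a [0.0, -0.0, 0.533]
  d [-0.547, -0.529, -0.152] a [0.0, -0.0, 0.533]
  d [-0.576, -0.498, -0.152] a [0.0, -0.0, 0.533]
  d [-0.691, -0.549, -0.0] a [0.0, -0.0, 0.0]
  d [-0.691, -0.549, -0.0] a [0.0, -0.0, 0.0]
  d [-0.691, -0.549, 0.0] a [0.0, -0.0, 0.0]
  d [-0.691, -0.549, 0.0] a [0.0, -0.0, 0.0]
  d [-0.691, -0.549, 0.0] a [0.0, -0.0, 0.0]
  d [-0.691, -0.549, 0.0] a [0.0, -0.0, 0.0]
  d [-0.691, -0.549, 0.0] a [0.0, -0.0, 0.0]
```

Request:
servo_tool(
  steps=[
    {"dx":-0.45,"dy":-0.61,"dz":-0.15,"az":0.53,"fingers":0.85},
    {"dx":-0.48,"dy":-0.59,"dz":-0.15,"az":0.53},
    {"dx":-0.52,"dy":-0.56,"dz":-0.15,"az":0.53},
    {"dx":-0.55,"dy":-0.53,"dz":-0.15,"az":0.53},
    {"dx":-0.58,"dy":-0.5,"dz":-0.15,"az":0.53},
  ],
)

```text
validation failed for argument at $.st...
```

Request:
servo_tool(
  steps=[
    {"dx":-0.69,"dy":-0.55},
    {"dx":-0.69,"dy":-0.55},
    {"dx":-0.69,"dy":-0.55},
    {"dx":-0.69,"dy":-0.55},
    {"dx":-0.69,"dy":-0.55},
  ],
)

```text
validation failed for argument at $.st...
```

Request:
servo_tool(
  steps=[
    {"dx":-0.69,"dy":-0.55},
    {"dx":-0.69,"dy":-0.55},
    {"dx":0},
  ],
)

```text
validation failed for argument at $.st...
```

```bash
python3 - <<'E'
from h import *
plan([])
c=camera("wrist"); save(c,"c_wrist",None,1.25); cs=camera("scene"); save(cs,"c_scene",(190,100,350,290),3)
t=camera("top");save(t,"c_top",(140,80,340,300),2.7)
E
```

```text
pos [ 0.2217 -0.5306  0.2195] yaw -67.32 F [-0.7  0.2  0.1] w 0.0942 t 1.05
```

View pics/c_wrist.png

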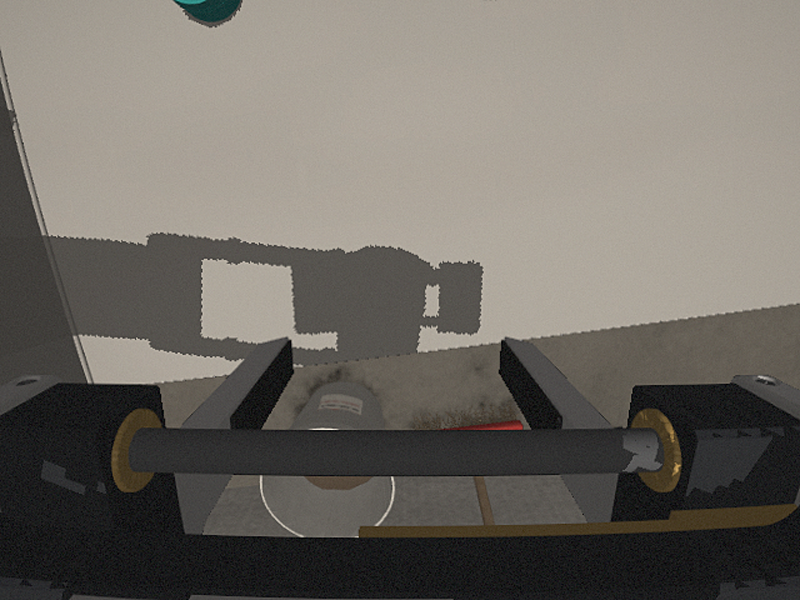

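View pics/c_scene.png

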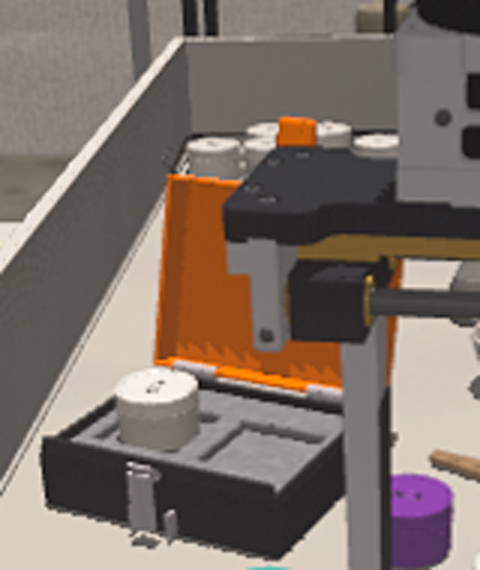

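All three moves were refused, probably because each row needs every field. The arm has not moved, so I'll send full rows.

Request:
servo_tool(
  steps=[
    {"dx":-0.45,"dy":-0.61,"dz":-0.15,"ax":0,"ay":0,"az":0.53,"fingers":0.85},
    {"dx":-0.48,"dy":-0.59,"dz":-0.15,"ax":0,"ay":0,"az":0.53,"fingers":0.85},
    {"dx":-0.52,"dy":-0.56,"dz":-0.15,"ax":0,"ay":0,"az":0.53,"fingers":0.85},
    {"dx":-0.55,"dy":-0.53,"dz":-0.15,"ax":0,"ay":0,"az":0.53,"fingers":0.85},
    {"dx":-0.58,"dy":-0.5,"dz":-0.15,"ax":0,"ay":0,"az":0.53,"fingers":0.85},
  ],
)

```text
t: 1.62
eef_pos: [0.3, -0.4012, 0.2475]
tcp_rot: [0.74, -0.672, -0.001, 0.001]
ft_force: [0.6, -0.0, 0.5]
grip_width: 0.0797
```

Request:
servo_tool(
  steps=[
    {"dx":-0.69,"dy":-0.55,"dz":0,"ax":0,"ay":0,"az":0,"fingers":0.85},
    {"dx":-0.69,"dy":-0.55,"dz":0,"ax":0,"ay":0,"az":0,"fingers":0.85},
    {"dx":-0.69,"dy":-0.55,"dz":0,"ax":0,"ay":0,"az":0,"fingers":0.85},
    {"dx":-0.69,"dy":-0.55,"dz":0,"ax":0,"ay":0,"az":0,"fingers":0.85},
    {"dx":-0.69,"dy":-0.55,"dz":0,"ax":0,"ay":0,"az":0,"fingers":0.85},
  ],
)

```text
t: 2.03
eef_pos: [0.3999, -0.2481, 0.2496]
tcp_rot: [0.738, -0.675, 0.002, 0.001]
ft_force: [0.7, 0.1, 0.2]
grip_width: 0.0798
```

Request:
servo_tool(
  steps=[
    {"dx":-0.69,"dy":-0.55,"dz":0,"ax":0,"ay":0,"az":0,"fingers":0.85},
    {"dx":-0.69,"dy":-0.55,"dz":0,"ax":0,"ay":0,"az":0,"fingers":0.85},
    {"dx":0,"dy":0,"dz":0,"ax":0,"ay":0,"az":0,"fingers":0.85},
  ],
)

```text
t: 2.28
eef_pos: [0.4427, -0.1808, 0.2502]
tcp_rot: [0.74, -0.673, 0.003, -0.001]
ft_force: [-0.4, -0.1, 0.7]
grip_width: 0.0797
```

```bash
python3 - <<'E'
from h import *
plan([])
c=camera("wrist"); save(c,"d_wrist",None,1.25); cs=camera("scene"); save(cs,"d_scene",(170,80,370,290),3)
E
```

```text
pos [ 0.4427 -0.1808  0.2502] yaw -84.54 F [-0.4 -0.1  0.7] w 0.0797 t 2.28
```

View pics/d_wrist.png

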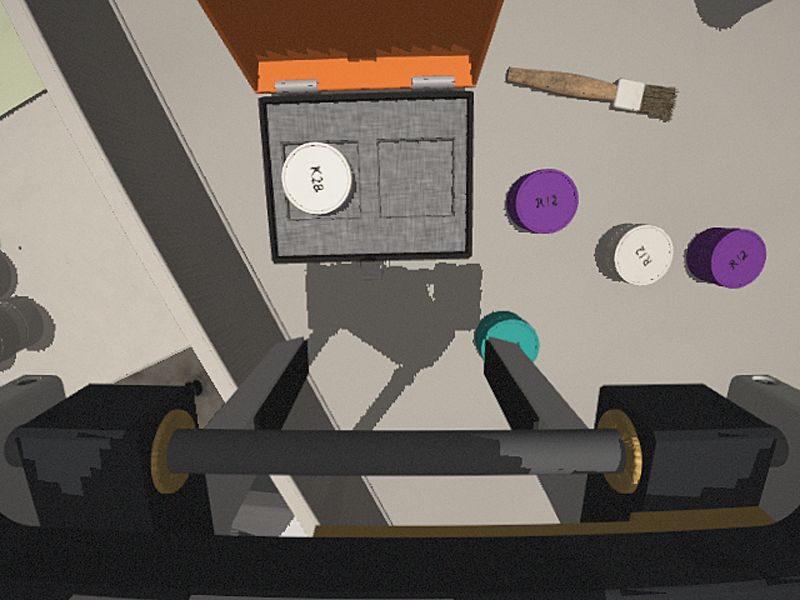

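View pics/d_scene.png

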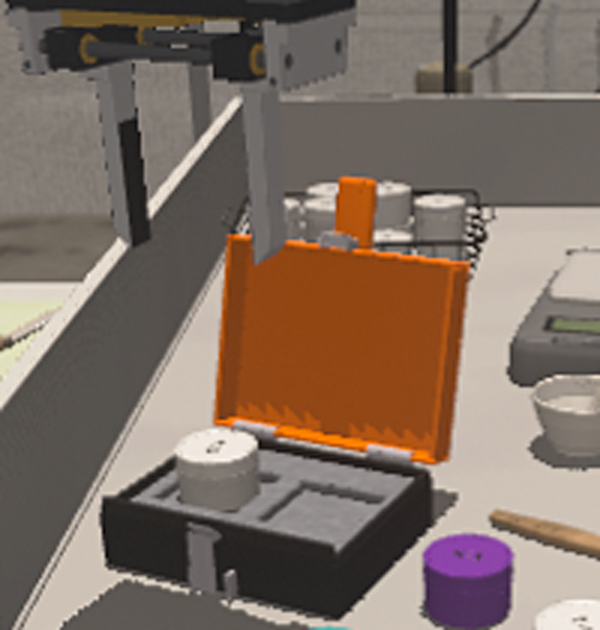

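The wrist view shows the free pocket centred at about (417,178)/1.25 and the white tin at (642,254)/1.25. The scene view shows the tab clear, at about (356,212)/3. Next is a joint fit.

```bash
python3 - <<'E'
from h import *
from scipy.optimize import least_squares
t=camera("top"); w=camera("wrist"); s=camera("scene")
f=lambda x,y:(x/2.3+140-.28,y/2.3+90-.28)
g=lambda x,y:(x/1.25-.1,y/1.25-.1)
P=np.array([(-32,-9,38),(32,-9,38),(32,-73,38),(-32,-73,38),(70,90,40),(70,-90,40),(-70,-90,40),(-70,90,40)])/1000
Ut=np.array([f(*p) for p in [(238,352),(229,264),(318,255),(326,340),(88,226),(337,202),(353,390),(104,411)]])
Uw=np.array([g(*p) for p in [(379,215),(380,141),(454,139),(454,217),(260,97),(473,92),(471,257),(273,262)]])
def W(v): return np.c_[P[:,0]*np.cos(v[2])-P[:,1]*np.sin(v[2])+v[0],P[:,0]*np.sin(v[2])+P[:,1]*np.cos(v[2])+v[1],P[:,2]]
r=lambda v,c,U:(proj(c,W(v))-U)
for nm,fn in (("top",lambda v:r(v,t,Ut).ravel()),("wrist",lambda v:r(v,w,Uw).ravel()),("both",lambda v:np.r_[r(v,t,Ut).ravel(),r(v,w,Uw).ravel()])):
    o=least_squares(fn,[.523,-.148,.1],loss="soft_l1"); print(nm,o.x.round(4),np.degrees(o.x[2]).round(2),fn(o.x).round(1).tolist())
# tins in wrist
im=w["img"].astype(int); m=(im.min(2)>190).astype(np.uint8)
n,lab,st,ce=cv2.connectedComponentsWithStats(m)
for i in range(1,n):
    if 800<st[i,4]<5000: print(st[i],ce[i].round(1),onz(w,[ce[i]],.038)[0].round(4),onz(w,[ce[i]],.068)[0].round(4))
save(t,"e_top",(195,85,235,125),12); save(s,"e_scene",(240,120,340,200),6)
E
```

```text
top [ 0.5261 -0.1518  0.1176] 6.74 [-0.5, -0.1, 0.0, -0.6, 0.3, -0.6, 0.7, 1.1, -0.9, -0.8, 0.1, -1.5, 1.7, 1.4, -1.5, 3.7]
wrist [ 0.5238 -0.1576  0.1102] 6.31 [1.5, 1.6, -0.9, -0.2, 0.1, 0.4, -0.5, -1.1, -1.0, -0.8, 1.7, -0.7, 0.9, 1.2, -0.9, 0.5]
both [ 0.5244 -0.1559  0.1131] 6.48 [2.0, 0.9, 2.6, 0.4, 3.0, 0.6, 3.1, 2.3, 1.8, -0.1, 2.9, -0.3, 4.1, 2.7, 0.8, 4.5, 0.1, 0.9, -2.5, -1.0, -1.5, -0.6, -1.8, -1.9, -2.7, -1.2, 0.0, -1.7, -0.3, 0.3, -2.1, 0.1]
[ 219  110   56   58 2328] [246.7 138.6] [ 0.5245 -0.1048  0.038 ] [ 0.5233 -0.1107  0.068 ]
[ 487  176   47   48 1565] [510.  199.7] [ 0.4864 -0.4065  0.038 ] [ 0.4882 -0.3884  0.068 ]
```

View pics/e_top.png

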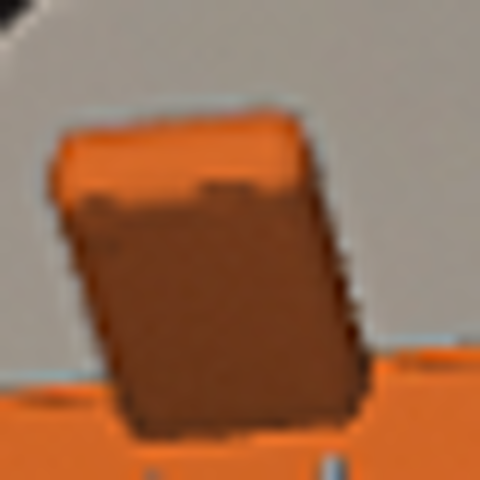

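View pics/e_scene.png

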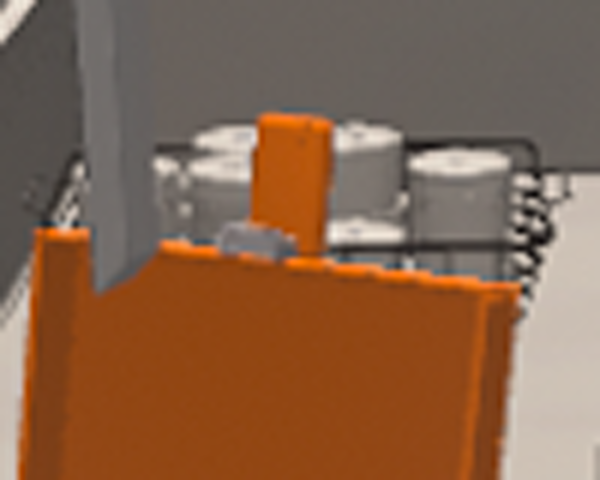

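```bash
python3 - <<'E'
from h import *
t=camera("top"); w=camera("wrist")
f=lambda x,y:(x/2.3+140-.28,y/2.3+90-.28)
g=lambda x,y:(x/1.25-.1,y/1.25-.1)
Ut=np.array([f(*p) for p in [(238,352),(229,264),(318,255),(326,340),(88,226),(337,202),(353,390),(104,411)]])
Uw=np.array([g(*p) for p in [(379,215),(380,141),(454,139),(454,217),(260,97),(473,92),(471,257),(273,262)]])
A=onz(t,Ut,.0385);B=onz(w,Uw,.0385)
print(np.c_[A[:,:2],B[:,:2]].round(4)); print(A.reshape(2,4,3).mean(1).round(4),B.reshape(2,4,3).mean(1).round(4))
for n,c in(("top",t),("wrist",w)):
  for l in ("free_pocket","packed_tin","sample_tin"):
    for r in nets.tip_of(l,c)[:3]:
        print(n,l,round(r["score"],2),np.round(r["position"]),onz(c,[r["position"][::-1]],.03 if l!="sample_tin" else 0)[0].round(4))
save(t,"f_top",(170,170,310,290),5.5); save(w,"f_wrist",(195,60,395,220),4)
E
```

```text
[[ 0.4951 -0.1653  0.4942 -0.1696]
 [ 0.5578 -0.157   0.556  -0.1655]
 [ 0.5653 -0.22    0.5633 -0.228 ]
 [ 0.5045 -0.227   0.4983 -0.2355]
 [ 0.584  -0.0554  0.5831 -0.0627]
 [ 0.604  -0.2327  0.6021 -0.2395]
 [ 0.4694 -0.2466  0.4645 -0.255 ]
 [ 0.4521 -0.0725  0.4446 -0.0775]]
[[ 0.5307 -0.1923  0.0385]
 [ 0.5274 -0.1518  0.0385]] [[ 0.528  -0.1997  0.0385]
 [ 0.5236 -0.1587  0.0385]]
top packed_tin 0.57 [313. 323.] [ 0.384 -0.296  0.03 ]
top sample_tin 0.88 [228. 328.] [ 0.5269 -0.3041  0.    ]
top sample_tin 0.82 [251. 389.] [ 0.4889 -0.407   0.    ]
top sample_tin 0.75 [250. 444.] [ 0.4931 -0.5012  0.    ]
wrist free_pocket 0.81 [137. 326.] [ 0.5334 -0.1917  0.03  ]
wrist packed_tin 0.76 [265. 394.] [ 0.3937 -0.2866  0.03  ]
wrist packed_tin 0.66 [138. 254.] [ 0.5256 -0.1123  0.03  ]
wrist sample_tin 0.89 [196. 492.] [ 0.4846 -0.4068  0.    ]
wrist sample_tin 0.8 [195. 561.] [ 0.4951 -0.4972  0.    ]
wrist sample_tin 0.66 [153. 418.] [ 0.5272 -0.3047  0.    ]
```

View pics/f_top.png

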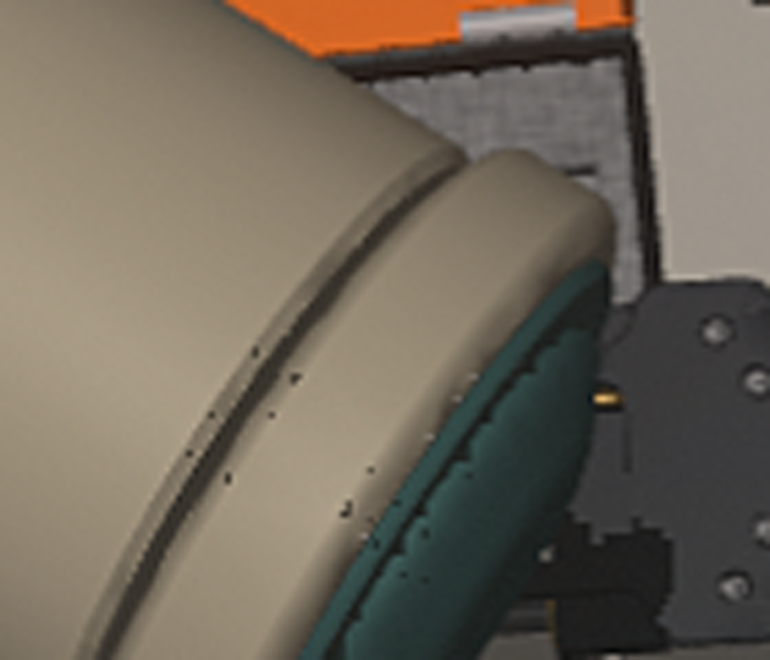

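View pics/f_wrist.png

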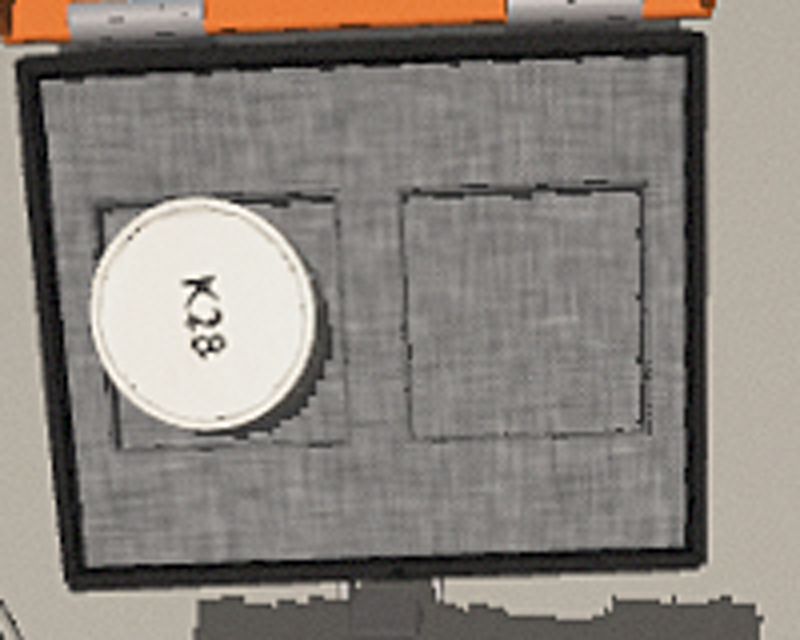

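```bash
cat > fit.py <<'E'
from h import *
from scipy.optimize import least_squares
w=camera("wrist")
k=lambda x,y:(x/4+195-.4,y/4+60-.4)
P=np.array([(-32,-9,38),(32,-9,38),(32,-73,38),(-32,-73,38),(70,90,40),(70,-90,40),(-70,-90,40),(-70,90,40)])/1000
Uw=np.array([k(*p) for p in [(410,438),(403,192),(644,187),(643,432),(17,61),(705,33),(707,567),(71,590)]])
def W(v): return np.c_[P[:,0]*np.cos(v[2])-P[:,1]*np.sin(v[2])+v[0],P[:,0]*np.sin(v[2])+P[:,1]*np.cos(v[2])+v[1],P[:,2]]
o=least_squares(lambda v:(proj(w,W(v))-Uw).ravel(),[.523,-.148,.1],loss="soft_l1"); print(o.x.round(4),np.degrees(o.x[2]).round(2),(proj(w,W(o.x))-Uw).round(1).tolist())
x,y,a=o.x; print("pocket",x+.041*np.sin(a),y-.041*np.cos(a))
# lid from top-view tab corners (e_top: scale 12, box 195,85) with case pose avg
t=camera("top"); s=camera("scene")
e=lambda x,y:(x/12+195-.46,y/12+85-.46)
T=np.array([e(*p) for p in [(62,140),(298,118),(75,205),(305,188),(135,432),(362,415)]])
L=np.array([(-190,15,30),(-190,-15,30),(-190,15,18),(-190,-15,18),(-140,15,18),(-140,-15,18)])/1000
def LW(v,th,L=L):
    X=.07+L[:,0]*np.cos(th)+L[:,2]*np.sin(th); Z=.047-L[:,0]*np.sin(th)+L[:,2]*np.cos(th); Y=L[:,1]
    return np.c_[X*np.cos(v[2])-Y*np.sin(v[2])+v[0],X*np.sin(v[2])+Y*np.cos(v[2])+v[1],Z]
for v in ([.526,-.1518,.1176],o.x):
    q=least_squares(lambda th:(proj(t,LW(v,th[0]))-T).ravel(),[1.6]);print(q.x,(proj(t,LW(v,q.x[0]))-T).round(1).tolist())
    p=LW(v,q.x[0],np.array([[-.17,0,.024]]))[0];print("tab",p.round(4),proj(s,[p]).round(1))
E
python3 fit.py
```

```text
[ 0.5273 -0.1498  0.1224] 7.01 [[0.6, 0.4], [-0.4, 0.6], [-0.3, -0.1], [0.6, -0.1], [-0.6, -0.8], [0.7, -0.7], [0.3, 0.4], [-1.2, 0.4]]
pocket 0.5323378401435128 -0.1904865088761608
[1.8443943] [[-1.1, -1.5], [1.3, -1.9], [-2.0, 0.3], [1.0, -0.5], [-0.2, 2.7], [2.0, 1.9]]
tab [ 0.6641 -0.1355  0.2042] [[289.3 148.7]]
[1.83484536] [[-3.1, -1.4], [-0.6, -1.9], [-4.0, 0.5], [-0.9, -0.4], [-1.9, 2.5], [0.2, 1.7]]
tab [ 0.6638 -0.133   0.2048] [[288.2 148.3]]
```

Case is at (0.527,-0.150), yaw 6.9°. Pocket (0.532,-0.191), tin (0.4856,-0.4067), lid about 1.83 rad with its tab near (0.664,-0.134,0.204).

```bash
python3 -c "
from h import *
plan([(.4856,-.4067,.15),(.4856,-.4067,.027)],-83.1)"
```

```text
pos [ 0.44  -0.186  0.25 ] yaw -84.9 F [ 0.5 -0.3  0.1] w 0.0801 t 3.08
  d [0.797, -0.091, 0.362] a [-0.003, -0.008, -0.043]
  d [0.798, -0.088, 0.361] a [-0.003, -0.008, -0.043]
  d [0.799, -0.084, 0.361] a [-0.003, -0.008, -0.043]
  d [0.799, -0.081, 0.36] a [-0.003, -0.008, -0.043]
  d [0.8, -0.077, 0.359] a [-0.003, -0.008, -0.043]
  d [0.801, -0.074, 0.358] a [-0.003, -0.008, -0.043]
  d [0.801, -0.07, 0.358] a [-0.003, -0.008, -0.043]
  d [-0.0, 0.0, 0.769] a [-0.0, -0.0, -0.0]
  d [-0.0, 0.0, 0.769] a [-0.0, -0.0, -0.0]
  d [-0.0, 0.0, 0.769] a [-0.0, -0.0, -0.0]
  d [-0.0, -0.0, 0.769] a [-0.0, -0.0, -0.0]
```

Request:
servo_tool(
  steps=[
    {"dx":0.8,"dy":-0.09,"dz":0.36,"ax":0,"ay":0,"az":-0.06,"fingers":0.8},
    {"dx":0.8,"dy":-0.09,"dz":0.36,"ax":0,"ay":0,"az":-0.06,"fingers":0.8},
    {"dx":0.8,"dy":-0.08,"dz":0.36,"ax":0,"ay":0,"az":-0.06,"fingers":0.8},
    {"dx":0.8,"dy":-0.08,"dz":0.36,"ax":0,"ay":0,"az":-0.06,"fingers":0.8},
    {"dx":0.8,"dy":-0.08,"dz":0.36,"ax":0,"ay":0,"az":-0.06,"fingers":0.8},
  ],
)

```text
t: 3.5
eef_pos: [0.4765, -0.3439, 0.1821]
tcp_rot: [0.752, -0.659, 0.007, -0.001]
ft_force: [1.0, 0.0, 0.4]
grip_width: 0.0751
```

Request:
servo_tool(
  steps=[
    {"dx":0.8,"dy":-0.07,"dz":0.36,"ax":0,"ay":0,"az":0,"fingers":0.8},
    {"dx":0.7,"dy":-0.07,"dz":0.36,"ax":0,"ay":0,"az":0,"fingers":0.8},
    {"dx":0,"dy":0,"dz":0,"ax":0,"ay":0,"az":0,"fingers":0.8},
    {"dx":0,"dy":0,"dz":0,"ax":0,"ay":0,"az":0,"fingers":0.8},
  ],
)

```text
t: 3.83
eef_pos: [0.4906, -0.4118, 0.1473]
tcp_rot: [0.75, -0.661, 0.006, -0.0]
ft_force: [0.2, -0.5, -0.2]
grip_width: 0.0752
```

```bash
python3 - <<'E'
from h import *
plan([(.4856,-.4067,.027)],-83.1)
w=camera("wrist"); save(w,"g_wrist",None,1)
im=w["img"].astype(int); m=(im.min(2)>180).astype(np.uint8)
n,lab,st,ce=cv2.connectedComponentsWithStats(m)
for i in range(1,n):
    if 800<st[i,4]<20000: print(st[i],ce[i].round(1),onz(w,[ce[i]],.038)[0].round(4))
E
```

```text
pos [ 0.4906 -0.4118  0.1473] yaw -82.74 F [ 0.2 -0.5 -0.2] w 0.0752 t 3.83
  d [-0.041, 0.033, 0.751] a [-0.019, -0.019, 0.015]
  d [-0.04, 0.031, 0.752] a [-0.019, -0.019, 0.015]
  d [-0.038, 0.03, 0.752] a [-0.019, -0.019, 0.015]
  d [-0.037, 0.028, 0.752] a [-0.019, -0.019, 0.015]
[281  56  32  35 874] [296.3  72.8] [ 0.6223 -0.3812  0.038 ]
```

View pics/g_wrist.png

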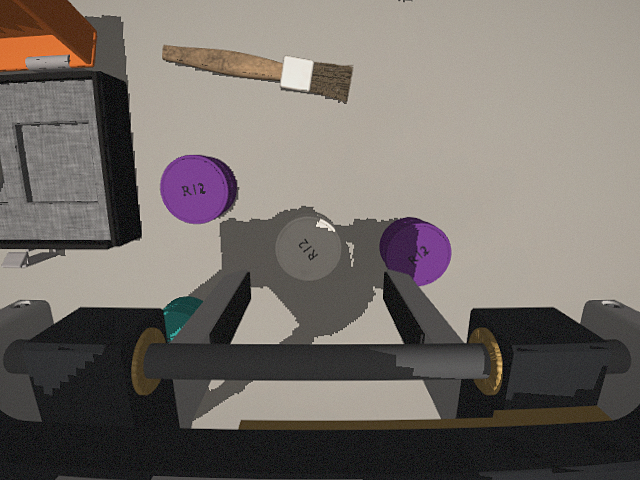

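Request:
servo_tool(
  steps=[
    {"dx":-0.08,"dy":0.06,"dz":0.7,"ax":-0.02,"ay":-0.02,"az":0.02,"fingers":0.8},
    {"dx":-0.05,"dy":0.04,"dz":0.7,"ax":-0.02,"ay":-0.02,"az":0.02,"fingers":0.8},
    {"dx":-0.02,"dy":0.02,"dz":0.5,"ax":-0.02,"ay":-0.02,"az":0.02,"fingers":0.8},
    {"dx":0,"dy":0,"dz":0,"ax":0,"ay":0,"az":0,"fingers":0.8},
  ],
)

```text
t: 4.22
eef_pos: [0.4872, -0.4042, 0.0742]
tcp_rot: [0.749, -0.662, 0.005, -0.0]
ft_force: [-0.1, -0.3, -1.0]
grip_width: 0.0749
```

```bash
python3 - <<'E'
from h import *
plan([(.4856,-.4067,.027)],-83.1)
w=camera("wrist"); save(w,"h_wrist",(180,180,450,400),2.9)
s=camera("scene"); save(s,"h_scene",(280,160,480,340),3)
E
```

```text
pos [ 0.4872 -0.4042  0.0742] yaw -82.94 F [-0.1 -0.3 -1. ] w 0.0749 t 4.22
  d [0.024, 0.027, 0.59] a [-0.03, -0.034, 0.013]
  d [0.027, 0.025, 0.59] a [-0.03, -0.034, 0.013]
```

View pics/h_wrist.png

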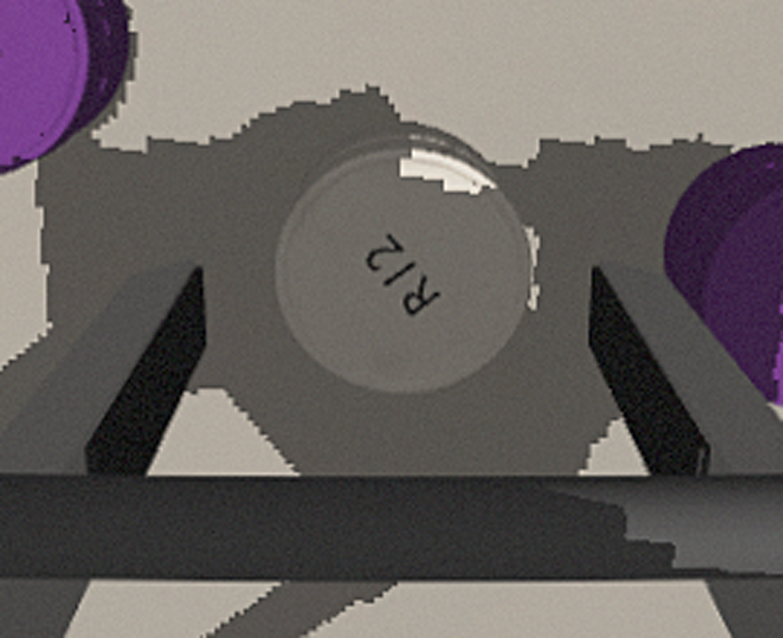

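View pics/h_scene.png

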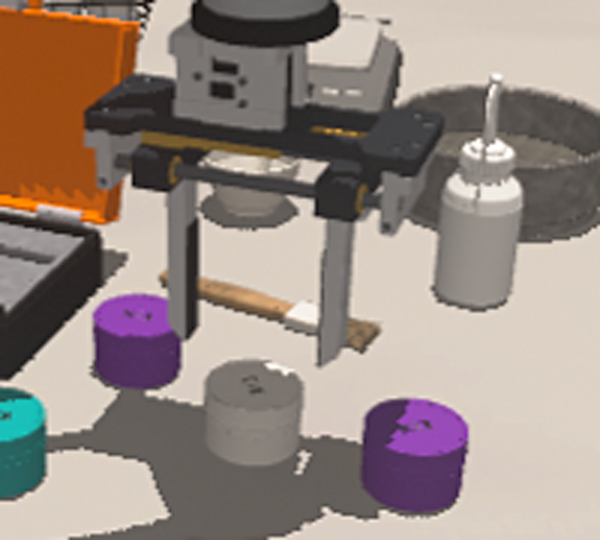

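```bash
python3 - <<'E'
from h import *
w=camera("wrist"); print(onz(w,[[319.3,272.2]],.038))
plan([(.4856,-.4067,.027)],-83.1)
E
```

```text
[[ 0.48880077 -0.40940151  0.038     ]]
pos [ 0.4899 -0.4073  0.0787] yaw -82.95 F [-0.4  0.4  0.8] w 0.0753 t 4.37
  d [-0.024, 0.06, 0.646] a [-0.057, -0.07, 0.013]
  d [-0.019, 0.057, 0.646] a [-0.057, -0.07, 0.013]
```

Request:
servo_tool(
  steps=[
    {"dx":0,"dy":0.04,"dz":0.6,"ax":-0.05,"ay":-0.06,"az":0,"fingers":0.8},
    {"dx":0,"dy":0.03,"dz":0.6,"ax":-0.05,"ay":-0.06,"az":0,"fingers":0.8},
    {"dx":0,"dy":0,"dz":0,"ax":0,"ay":0,"az":0,"fingers":0.8},
    {"dx":0,"dy":0,"dz":0,"ax":0,"ay":0,"az":0,"fingers":0.8},
  ],
)

```text
t: 4.7
eef_pos: [0.4935, -0.4119, 0.0404]
tcp_rot: [0.75, -0.661, 0.011, 0.001]
ft_force: [0.8, -0.4, 0.4]
grip_width: 0.0755
```

```bash
python3 - <<'E'
from h import *
plan([(.487,-.408,.027)],-83.1)
for i in range(4):
    w=camera("wrist"); plan([])
E
```

```text
pos [ 0.4935 -0.4119  0.0404] yaw -82.83 F [ 0.8 -0.4  0.4] w 0.0755 t 4.7
  d [-0.123, 0.152, 0.332] a [-0.123, -0.161, 0.047]
pos [ 0.4934 -0.4118  0.0405] yaw -82.82 F [-0.5 -0.1 -0.1] w 0.0753 t 4.75
pos [ 0.4934 -0.4119  0.0407] yaw -82.83 F [0.2 0.3 0.2] w 0.0751 t 4.8
pos [ 0.4934 -0.4119  0.0406] yaw -82.82 F [0.2 0.2 0. ] w 0.0756 t 4.85
pos [ 0.4932 -0.4119  0.0404] yaw -82.83 F [ 0.6 -0.3 -0.1] w 0.0755 t 4.9
```

Request:
servo_tool(
  steps=[
    {"dx":-0.12,"dy":0.15,"dz":0.33,"ax":-0.12,"ay":-0.16,"az":0,"fingers":0.8},
  ],
)

```text
t: 4.98
eef_pos: [0.489, -0.4099, 0.0303]
tcp_rot: [0.75, -0.661, 0.004, 0.0]
ft_force: [-0.4, 0.0, 0.4]
grip_width: 0.0751
```

```bash
python3 - <<'E'
from h import *
plan([(.487,-.408,.027)],-83.1)
for i in range(4):
    w=camera("wrist")
plan([(.487,-.408,.027)],-83.1)
E
```

```text
pos [ 0.489  -0.4099  0.0303] yaw -82.81 F [-0.4  0.   0.4] w 0.0751 t 4.98
  d [-0.053, 0.044, 0.081] a [-0.045, -0.057, 0.049]
pos [ 0.4864 -0.4078  0.0265] yaw -82.84 F [ 0.7 -0.3 -0.7] w 0.0748 t 5.18
  d [0.008, -0.014, -0.013] a [0.006, 0.009, 0.044]
```

Request:
servo_tool(
  grip_force=20,
  steps=[
    {"dx":0,"dy":0,"dz":0,"ax":0,"ay":0,"az":0,"fingers":0.45},
    {"dx":0,"dy":0,"dz":0,"ax":0,"ay":0,"az":0,"fingers":0.45},
    {"dx":0,"dy":0,"dz":0,"ax":0,"ay":0,"az":0,"fingers":0.45},
    {"dx":0,"dy":0,"dz":0,"ax":0,"ay":0,"az":0,"fingers":0.45},
  ],
)

```text
t: 5.52
eef_pos: [0.4864, -0.4078, 0.0264]
tcp_rot: [0.75, -0.662, -0.001, -0.0]
ft_force: [-0.1, 0.2, -0.5]
grip_width: 0.0548
```

```bash
python3 - <<'E'
from h import *
plan([(.487,-.408,.13),(.5318,-.1912,.13)],-83.1)
E
```

```text
pos [ 0.4864 -0.4078  0.0264] yaw -82.86 F [-0.1  0.2 -0.5] w 0.0548 t 5.52
  d [0.001, -0.004, -0.864] a [0.002, 0.004, 0.014]
  d [0.002, -0.004, -0.864] a [0.002, 0.004, 0.014]
  d [0.002, -0.005, -0.864] a [0.002, 0.004, 0.014]
  d [-0.874, -0.294, 0.0] a [0.0, -0.0, -0.0]
  d [-0.874, -0.294, 0.0] a [0.0, -0.0, -0.0]
  d [-0.874, -0.294, 0.0] a [0.0, -0.0, -0.0]
  d [-0.874, -0.294, 0.0] a [0.0, -0.0, -0.0]
  d [-0.874, -0.294, 0.0] a [0.0, -0.0, -0.0]
  d [-0.874, -0.294, 0.0] a [0.0, -0.0, -0.0]
```

Request:
servo_tool(
  steps=[
    {"dx":0,"dy":0,"dz":-0.86,"ax":0,"ay":0,"az":0,"fingers":0.45},
    {"dx":0,"dy":0,"dz":-0.86,"ax":0,"ay":0,"az":0,"fingers":0.45},
    {"dx":0,"dy":0,"dz":-0.86,"ax":0,"ay":0,"az":0,"fingers":0.45},
    {"dx":-0.87,"dy":-0.29,"dz":0,"ax":0,"ay":0,"az":0,"fingers":0.45},
    {"dx":-0.87,"dy":-0.29,"dz":0,"ax":0,"ay":0,"az":0,"fingers":0.45},
  ],
)

```text
t: 5.93
eef_pos: [0.4995, -0.3406, 0.1307]
tcp_rot: [0.747, -0.664, -0.002, 0.001]
ft_force: [-0.5, 1.1, -1.5]
grip_width: 0.0549
```

Request:
servo_tool(
  steps=[
    {"dx":-0.87,"dy":-0.29,"dz":0,"ax":0,"ay":0,"az":0,"fingers":0.45},
    {"dx":-0.87,"dy":-0.29,"dz":0,"ax":0,"ay":0,"az":0,"fingers":0.45},
    {"dx":-0.87,"dy":-0.29,"dz":0,"ax":0,"ay":0,"az":0,"fingers":0.45},
    {"dx":-0.6,"dy":-0.2,"dz":0,"ax":0,"ay":0,"az":0,"fingers":0.45},
  ],
)

```text
t: 6.27
eef_pos: [0.5283, -0.2033, 0.1327]
tcp_rot: [0.746, -0.666, 0.0, 0.0]
ft_force: [0.3, -0.2, -1.1]
grip_width: 0.0549
```

```bash
python3 - <<'E'
from h import *
for i in range(4): w=camera("wrist")
plan([(.5318,-.1912,.12)],-83.1)
save(w,"i_wrist",None,1); s=camera("scene"); save(s,"i_scene",(170,80,370,290),3)
E
```

```text
pos [ 0.5285 -0.2059  0.1327] yaw -83.42 F [-0.1 -0.3 -1.9] w 0.0548 t 6.47
  d [-0.357, -0.124, 0.316] a [0.004, -0.026, -0.054]
```

View pics/i_wrist.png

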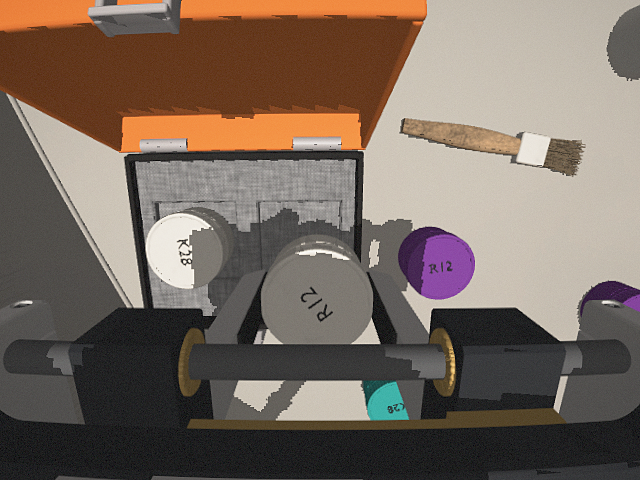

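View pics/i_scene.png

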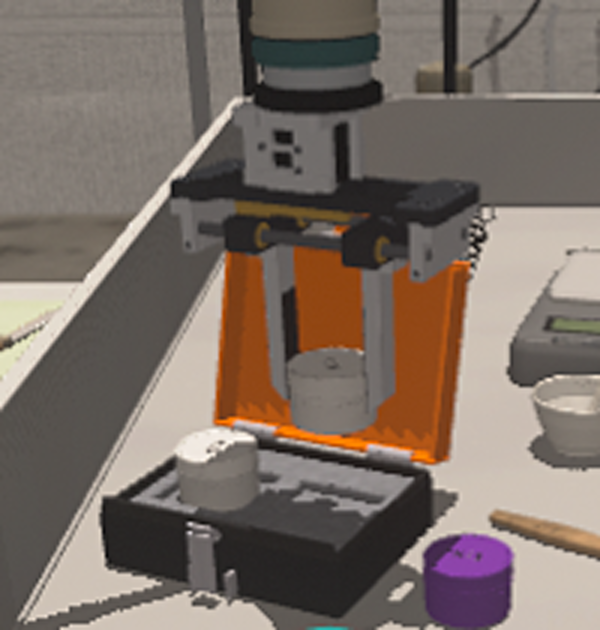

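```bash
python3 - <<'E'
from h import *
w=camera("wrist")
print(onz(w,[[317,295]],.1443))
x,y,a=.5268,-.1505,np.radians(6.9)
C=lambda p,q,z:(x+p*np.cos(a)-q*np.sin(a),y+p*np.sin(a)+q*np.cos(a),z)
P=[C(.032,-.009,.038),C(.032,-.073,.038),C(.07,.09,.04),C(.07,-.09,.04),C(.032,.073,.038)]
u=proj(w,P);print(u.round(1).tolist())
im=w["img"][:,:,::-1].copy()
im=cv2.resize(im[140:360,110:390],None,fx=2.8,fy=2.8,interpolation=cv2.INTER_CUBIC)
for p in u: cv2.circle(im,tuple(int(v) for v in (p-[110,140])*2.8+1.4),3,(0,0,255),-1)
cv2.imwrite("pics/j.png",im)
E
```

```text
[[ 0.53325141 -0.20727513  0.1443    ]]
[[253.9, 202.4], [336.7, 201.7], [121.3, 154.3], [360.0, 150.9], [150.0, 203.6]]
```

View pics/j.png

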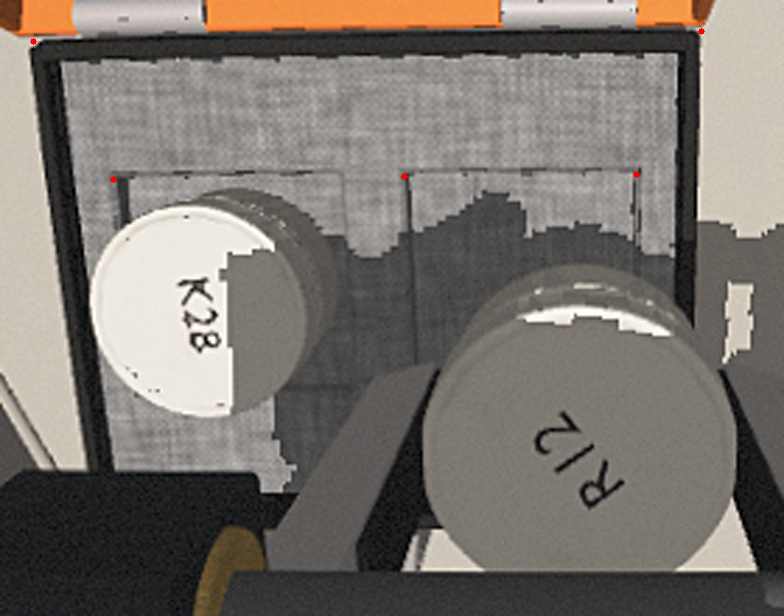

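Request:
servo_tool(
  steps=[
    {"dx":-0.3,"dy":-0.1,"dz":0.1,"ax":0,"ay":0,"az":-0.05,"fingers":0.45},
    {"dx":-0.1,"dy":-0.03,"dz":0.7,"ax":0,"ay":0,"az":0,"fingers":0.45},
    {"dx":0,"dy":0,"dz":0.6,"ax":0,"ay":0,"az":0,"fingers":0.45},
  ],
)

```text
t: 6.82
eef_pos: [0.5363, -0.1954, 0.0799]
tcp_rot: [0.745, -0.667, 0.007, -0.001]
ft_force: [-0.3, 0.2, -2.1]
grip_width: 0.0551
```

```bash
python3 - <<'E'
from h import *
for i in range(4): w=camera("wrist")
plan([(.532,-.1914,.0575)],-83.1)
save(w,"k_wrist",(110,140,390,360),2.8); s=camera("scene"); save(s,"k_scene",(170,80,370,290),3)
E
```

```text
pos [ 0.5358 -0.1957  0.0803] yaw -83.59 F [-0.5 -0.2 -1.1] w 0.0552 t 7.02
  d [-0.122, 0.088, 0.567] a [-0.082, -0.086, -0.081]
```

View pics/k_wrist.png

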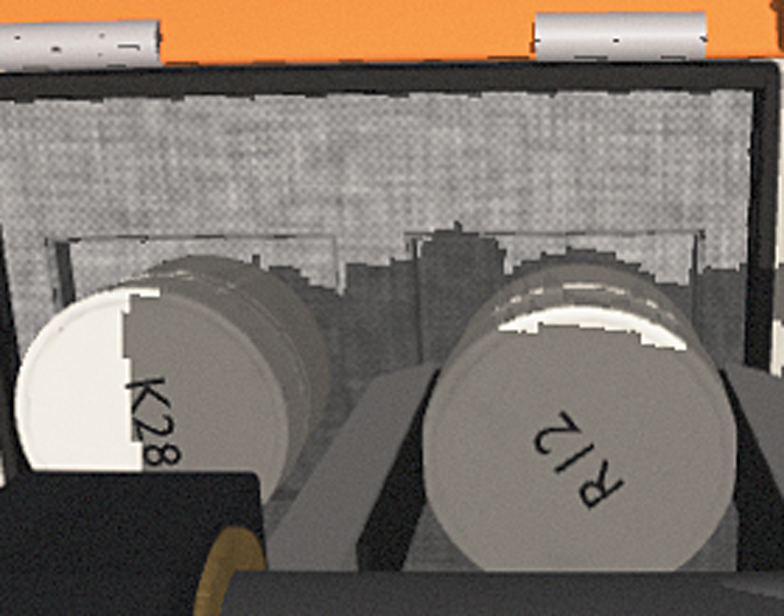

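View pics/k_scene.png

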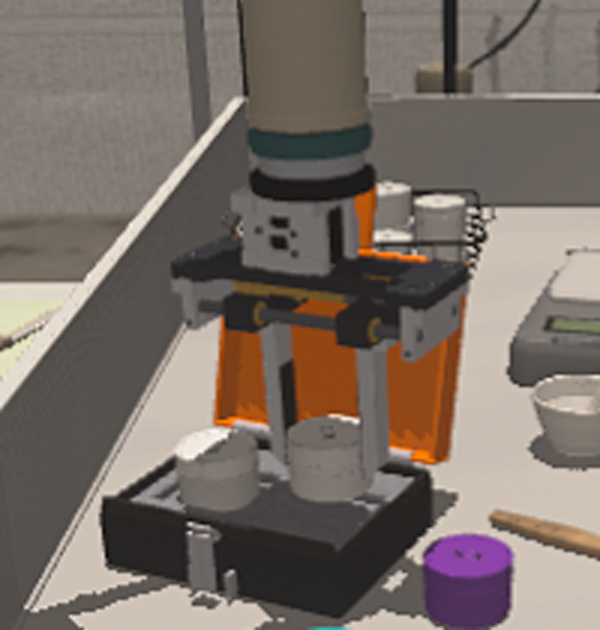

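Request:
servo_tool(
  steps=[
    {"dx":-0.12,"dy":0.09,"dz":0.3,"ax":-0.08,"ay":-0.09,"az":-0.08,"fingers":0.45},
  ],
)

```text
t: 7.15
eef_pos: [0.5355, -0.1935, 0.072]
tcp_rot: [0.748, -0.663, 0.005, -0.001]
ft_force: [0.3, -0.4, -0.9]
grip_width: 0.055
```

```bash
python3 - <<'E'
from h import *
for i in range(4): w=camera("wrist")
plan([(.532,-.1914,.0575)],-83.1)
save(w,"l_wrist",(110,140,390,360),2.8)
x,y,a=.5268,-.1505,np.radians(6.9)
C=lambda p,q,z:(x+p*np.cos(a)-q*np.sin(a),y+p*np.sin(a)+q*np.cos(a),z)
print(((proj(w,[C(.032,-.009,.038),C(.032,-.073,.038)])-[110,140])*2.8+1.4).round().tolist())
E
```

```text
pos [ 0.5325 -0.1917  0.0691] yaw -83.1 F [ 0.1  0.7 -1.5] w 0.0551 t 7.35
  d [-0.01, 0.012, 0.291] a [-0.018, -0.007, -0.001]
[[423.0, 238.0], [725.0, 238.0]]
```

View pics/l_wrist.png

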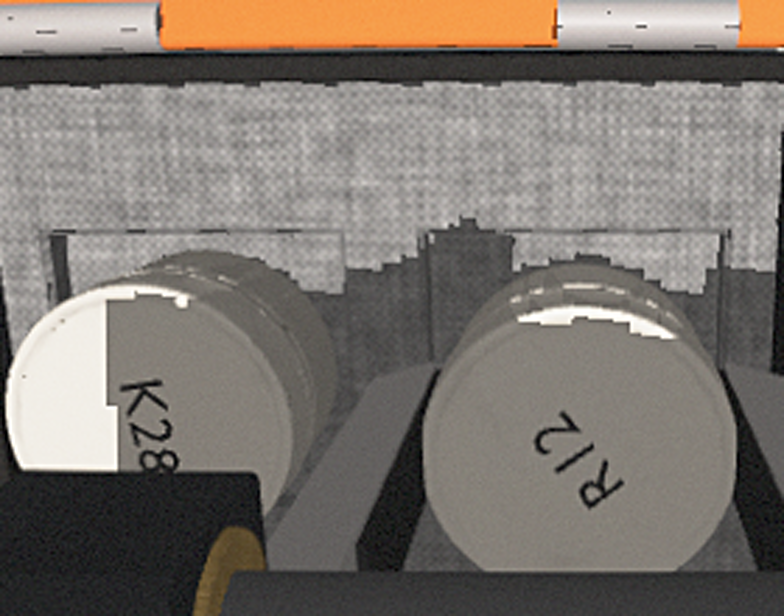

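Request:
servo_tool(
  steps=[
    {"dx":0,"dy":0,"dz":0.28,"ax":0,"ay":0,"az":0,"fingers":0.45},
  ],
)

```text
t: 7.43
eef_pos: [0.5344, -0.1927, 0.06]
tcp_rot: [0.748, -0.663, 0.003, -0.001]
ft_force: [-0.5, 0.1, -1.5]
grip_width: 0.055
```

```bash
python3 - <<'E'
from h import *
for i in range(5): w=camera("wrist")
plan([(.532,-.1914,.0565)],-83.1)
save(w,"m_wrist",(110,140,390,360),2.8);s=camera("scene"); save(s,"m_scene",(220,190,320,290),6)
E
```

```text
pos [ 0.5327 -0.1918  0.0584] yaw -83.1 F [-0.3 -0.5 -1.5] w 0.0547 t 7.68
  d [-0.013, 0.017, 0.047] a [-0.022, -0.01, -0.0]
```

View pics/m_scene.png

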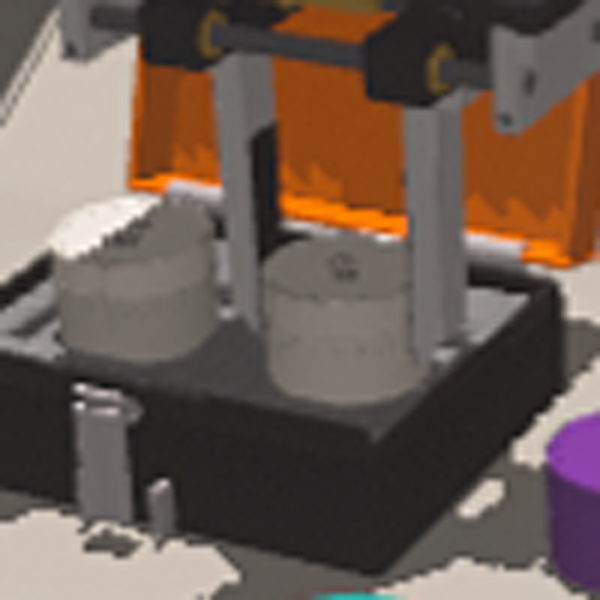

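Request:
servo_tool(
  steps=[
    {"dx":0,"dy":0,"dz":0.05,"ax":0,"ay":0,"az":0,"fingers":0.45},
  ],
)

```text
t: 7.82
eef_pos: [0.5334, -0.1922, 0.0572]
tcp_rot: [0.748, -0.663, 0.002, -0.001]
ft_force: [0.2, 1.2, -1.8]
grip_width: 0.0546
```

```bash
python3 - <<'E'
from h import *
for i in range(4): w=camera("wrist")
plan([(.532,-.1914,.0565)],-83.1)
E
```

```text
pos [ 0.5329 -0.1919  0.0566] yaw -83.1 F [ 0.8  0.9 -0.8] w 0.0548 t 8.02
  d [-0.016, 0.022, 0.003] a [-0.027, -0.013, 0.0]
```

Request:
servo_tool(
  steps=[
    {"dx":0,"dy":0,"dz":0,"ax":0,"ay":0,"az":0,"fingers":0.68},
    {"dx":0,"dy":0,"dz":0,"ax":0,"ay":0,"az":0,"fingers":0.68},
    {"dx":0,"dy":0,"dz":0,"ax":0,"ay":0,"az":0,"fingers":0.68},
    {"dx":0,"dy":0,"dz":-0.2,"ax":0,"ay":0,"az":0,"fingers":0.68},
    {"dx":0,"dy":0,"dz":-0.4,"ax":0,"ay":0,"az":0,"fingers":0.68},
  ],
)

```text
t: 8.43
eef_pos: [0.5314, -0.1913, 0.0798]
tcp_rot: [0.748, -0.663, -0.001, -0.0]
ft_force: [-0.0, 0.4, -0.4]
grip_width: 0.0638
```

Request:
servo_tool(
  steps=[
    {"dx":0,"dy":0.1,"dz":-0.9,"ax":0,"ay":0,"az":0,"fingers":0.68},
    {"dx":0,"dy":0.6,"dz":-0.8,"ax":0,"ay":0,"az":0,"fingers":0.68},
    {"dx":-0.4,"dy":0.6,"dz":-0.8,"ax":0,"ay":0,"az":0,"fingers":0.68},
    {"dx":-0.5,"dy":0.6,"dz":-0.8,"ax":0,"ay":0,"az":0,"fingers":0.68},
    {"dx":-0.5,"dy":0.3,"dz":-0.8,"ax":0,"ay":0,"az":0,"fingers":0.68},
  ],
)

```text
t: 8.85
eef_pos: [0.4383, -0.1491, 0.2454]
tcp_rot: [0.748, -0.664, -0.003, 0.001]
ft_force: [0.5, -0.7, 0.1]
grip_width: 0.0638
```

```bash
python3 - <<'E'
from h import *
for i in range(3): w=camera("wrist")
plan([],-83.1)
save(w,"n_wrist",None,1);s=camera("scene"); save(s,"n_scene",(220,110,380,290),4)
E
```

```text
pos [ 0.4416 -0.1494  0.2475] yaw -83.07 F [-0.3 -0.7  0.1] w 0.0639 t 9.0
```

View pics/n_scene.png

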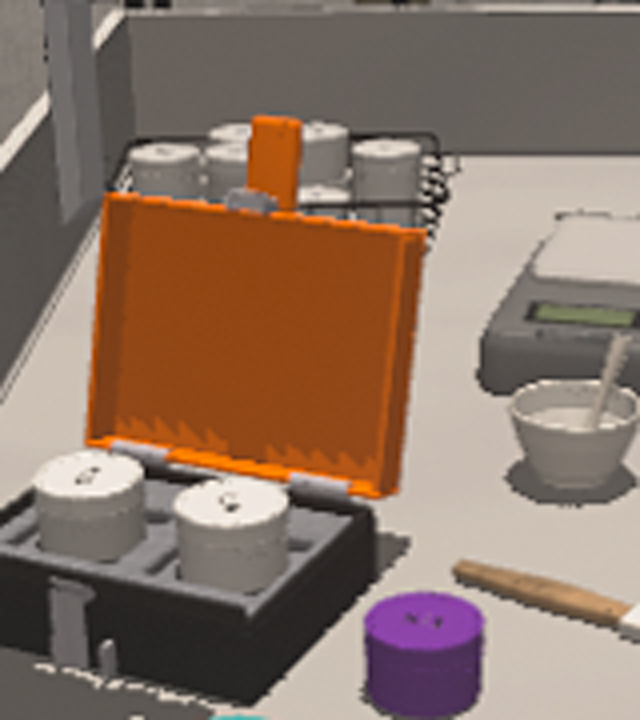

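View pics/n_wrist.png

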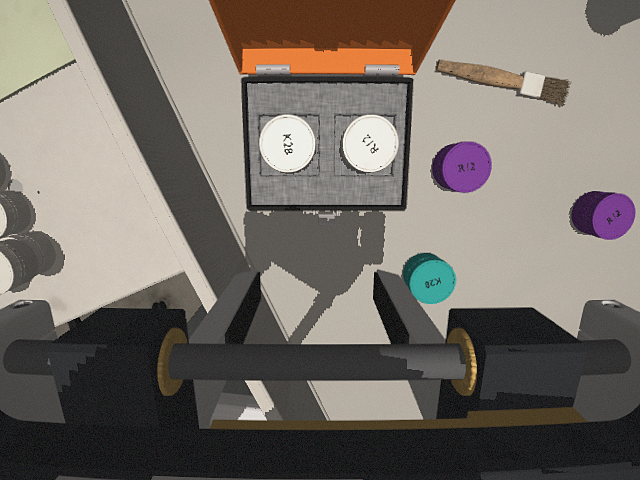

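```bash
cat > lid.py <<'E'
from h import *
from scipy.optimize import least_squares
s=camera("scene")
k=lambda x,y:(x/4+220-.4,y/4+110-.4)
U=np.array([k(*p) for p in [(107,196),(412,233),(88,443),(378,492),(252,118),(298,121)]])
L=np.array([(-140,90,0),(-140,-90,0),(0,90,0),(0,-90,0),(-190,15,18),(-190,-15,18)])/1000
def LW(v,th,L=L):
    X=.07+L[:,0]*np.cos(th)+L[:,2]*np.sin(th); Z=.047-L[:,0]*np.sin(th)+L[:,2]*np.cos(th); Y=L[:,1]
    return np.c_[X*np.cos(v[2])-Y*np.sin(v[2])+v[0],X*np.sin(v[2])+Y*np.cos(v[2])+v[1],Z]
v0=np.array([.5275,-.151,np.radians(6.9)])
o=least_squares(lambda q:(proj(s,LW(v0,q[0]))-U).ravel(),[1.7]);print(o.x,(proj(s,LW(v0,o.x[0]))-U).round(1).tolist())
o=least_squares(lambda q:np.r_[(proj(s,LW(np.r_[q[1:3],v0[2]],q[0]))-U).ravel(),(q[1:3]-v0[:2])*500],[1.7,*v0[:2]]);v=np.r_[o.x[1:3],v0[2]];print(o.x,(proj(s,LW(v,o.x[0]))-U).round(1).tolist())
print(LW(v0,o.x[0],np.array([[-.17,0,.024]])))
E
python3 lid.py
```

```text
[1.84640113] [[-0.3, -0.5], [-0.4, -0.4], [-0.3, 1.3], [0.9, 2.7], [-0.0, -0.9], [1.1, -0.4]]
[ 1.85614042  0.52838672 -0.14953974] [[-0.3, -0.7], [-0.6, -0.6], [-0.5, 1.1], [0.5, 2.4], [0.0, -1.0], [1.2, -0.5]]
[[ 0.66736209 -0.13407483  0.20337032]]
```

Both tins stand flat in their pockets (wrist view: 287,143 and 369,143). The lid is at about 1.84 rad with the tab point at (0.666,-0.134,0.204). Next I go above the tab.

```bash
python3 -c "
from h import *
plan([(.50,-.145,.29),(.666,-.1343,.285)],-83.1)"
```

```text
pos [ 0.441  -0.1496  0.244 ] yaw -83.11 F [-0.6  0.2 -0.2] w 0.0638 t 9.1
  d [0.031, -0.738, -0.578] a [0.014, 0.008, -0.001]
  d [0.031, -0.739, -0.577] a [0.014, 0.008, -0.001]
  d [0.047, -0.83, 0.025] a [-0.0, -0.0, 0.0]
  d [0.047, -0.83, 0.025] a [-0.0, -0.0, 0.0]
  d [0.047, -0.83, 0.025] a [-0.0, -0.0, 0.0]
  d [0.047, -0.83, 0.025] a [-0.0, -0.0, 0.0]
  d [0.047, -0.83, 0.025] a [-0.0, -0.0, 0.0]
```

Request:
servo_tool(
  steps=[
    {"dx":0.03,"dy":-0.74,"dz":-0.58,"ax":0,"ay":0,"az":0,"fingers":0.5},
    {"dx":0.03,"dy":-0.74,"dz":-0.6,"ax":0,"ay":0,"az":0,"fingers":0.5},
    {"dx":0.05,"dy":-0.83,"dz":-0.1,"ax":0,"ay":0,"az":0,"fingers":0.5},
    {"dx":0.05,"dy":-0.83,"dz":0,"ax":0,"ay":0,"az":0,"fingers":0.5},
    {"dx":0.05,"dy":-0.83,"dz":0,"ax":0,"ay":0,"az":0,"fingers":0.5},
  ],
)

```text
t: 9.52
eef_pos: [0.5937, -0.1378, 0.2809]
tcp_rot: [0.746, -0.665, -0.016, 0.007]
ft_force: [-0.8, -0.0, 0.8]
grip_width: 0.0468
```

Request:
servo_tool(
  steps=[
    {"dx":0.05,"dy":-0.83,"dz":0,"ax":0,"ay":0,"az":0,"fingers":0.5},
    {"dx":0.05,"dy":-0.7,"dz":0,"ax":0,"ay":0,"az":0,"fingers":0.5},
  ],
)

```text
t: 9.68
eef_pos: [0.6591, -0.1352, 0.273]
tcp_rot: [0.746, -0.665, -0.019, 0.008]
ft_force: [-0.9, 0.1, 0.2]
grip_width: 0.0471
```

```bash
python3 - <<'E'
from h import *
for i in range(4): w=camera("wrist")
plan([(.666,-.1343,.25)],-83.1)
save(w,"o_wrist",None,1);s=camera("scene"); save(s,"o_scene",(200,60,360,220),4)
t=camera("top");save(t,"o_top",(150,50,290,170),5)
E
```

```text
pos [ 0.6567 -0.1352  0.2726] yaw -83.46 F [1.1 0.2 0.2] w 0.0467 t 9.88
  d [0.014, -0.256, 0.556] a [0.378, 0.17, -0.057]
```

View pics/o_scene.png

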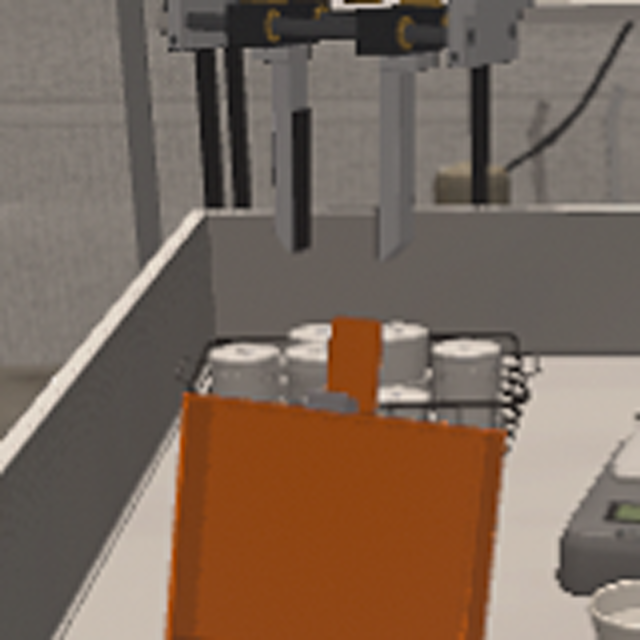

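View pics/o_wrist.png

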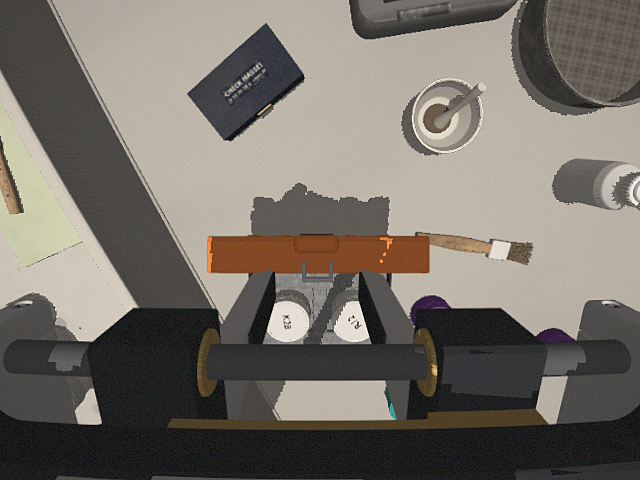

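```bash
python3 - <<'E'
from h import *
exec(open("lid.py").read().split("v0=")[0].split("U=")[0]) if 0 else None
w=camera("wrist")
def LW(v,th,L):
    L=np.array(L); X=.07+L[:,0]*np.cos(th)+L[:,2]*np.sin(th); Z=.047-L[:,0]*np.sin(th)+L[:,2]*np.cos(th); Y=L[:,1]
    return np.c_[X*np.cos(v[2])-Y*np.sin(v[2])+v[0],X*np.sin(v[2])+Y*np.cos(v[2])+v[1],Z]
v0=np.array([.5275,-.151,np.radians(6.9)])
for th in (1.75,1.8,1.85):
    p=LW(v0,th,np.array([(-190,15,18),(-190,-15,18),(-190,15,30),(-190,-15,30),(-140,90,0),(-140,-90,0)])/1000)
    print(th,((proj(w,p)-[190,210])*3.5+1.7).round().tolist())
save(w,"p_wrist",(190,210,410,300),3.5); plan([])
E
```

```text
1.75 [[366.0, 235.0], [525.0, 235.0], [365.0, 172.0], [526.0, 172.0], [66.0, 267.0], [837.0, 267.0]]
1.8 [[366.0, 184.0], [525.0, 184.0], [366.0, 121.0], [525.0, 120.0], [65.0, 237.0], [838.0, 237.0]]
1.85 [[366.0, 134.0], [525.0, 133.0], [366.0, 70.0], [525.0, 70.0], [65.0, 208.0], [838.0, 207.0]]
pos [ 0.6556 -0.1353  0.2761] yaw -83.51 F [ 0.9 -0.4  0.5] w 0.0469 t 10.03
```

View pics/p_wrist.png

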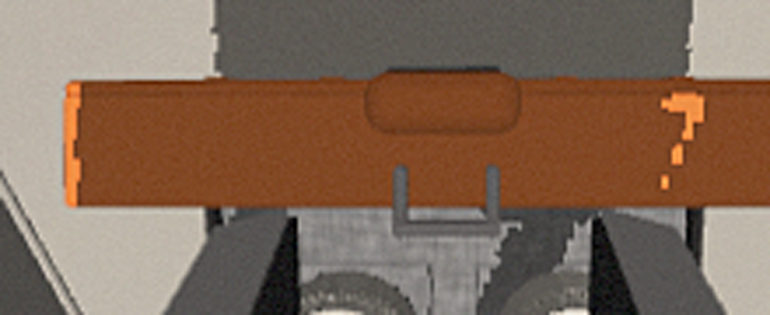

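The tab is seen exactly where a 1.85 rad lid predicts. I'll correct the tilt and descend.

Request:
servo_tool(
  steps=[
    {"dx":0.02,"dy":-0.2,"dz":0.5,"ax":0.38,"ay":0.17,"az":-0.05,"fingers":0.5},
  ],
)

```text
t: 10.12
eef_pos: [0.6646, -0.1365, 0.2597]
tcp_rot: [0.747, -0.664, 0.006, -0.003]
ft_force: [0.2, -0.8, 0.6]
grip_width: 0.0471
```

```bash
python3 - <<'E'
from h import *
for i in range(4): w=camera("wrist")
plan([(.6665,-.1342,.199)],-83.1)
E
```

```text
pos [ 0.6617 -0.135   0.2566] yaw -83.22 F [ 0.1 -0.8 -0.1] w 0.047 t 10.32
  d [-0.004, -0.059, 0.72] a [-0.018, -0.008, -0.01]
  d [-0.003, -0.06, 0.72] a [-0.018, -0.008, -0.01]
```

Request:
servo_tool(
  steps=[
    {"dx":0,"dy":-0.12,"dz":0.7,"ax":0,"ay":0,"az":0,"fingers":0.5},
    {"dx":0,"dy":0,"dz":0.6,"ax":0,"ay":0,"az":0,"fingers":0.5},
  ],
)

```text
t: 10.48
eef_pos: [0.6702, -0.1362, 0.2131]
tcp_rot: [0.747, -0.664, 0.009, -0.004]
ft_force: [0.0, 0.2, 0.0]
grip_width: 0.047
```

```bash
python3 - <<'E'
from h import *
for i in range(4): w=camera("wrist")
plan([(.6665,-.1342,.199)],-83.1)
save(w,"q_wrist",(190,210,410,300),3.5);s=camera("scene"); save(s,"q_scene",(200,60,360,220),4)
E
```

```text
pos [ 0.6697 -0.1362  0.2132] yaw -83.27 F [-0.4  0.7 -0.8] w 0.0471 t 10.68
  d [-0.06, 0.078, 0.354] a [-0.152, -0.071, -0.028]
```

View pics/q_scene.png

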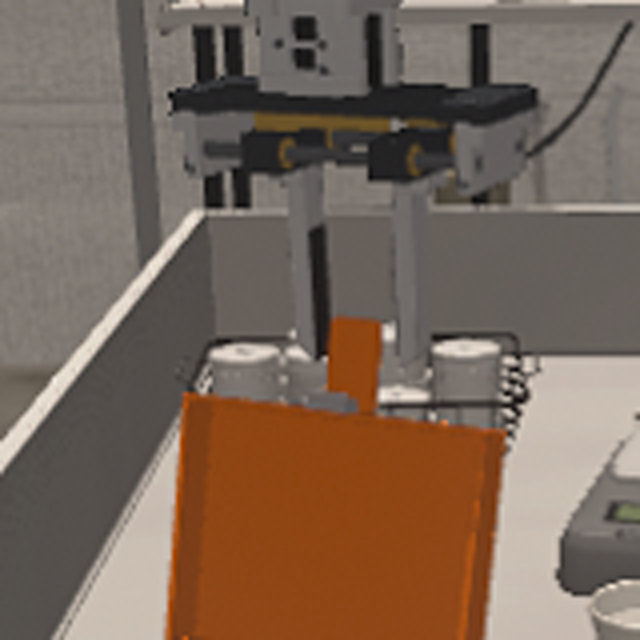

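View pics/q_wrist.png

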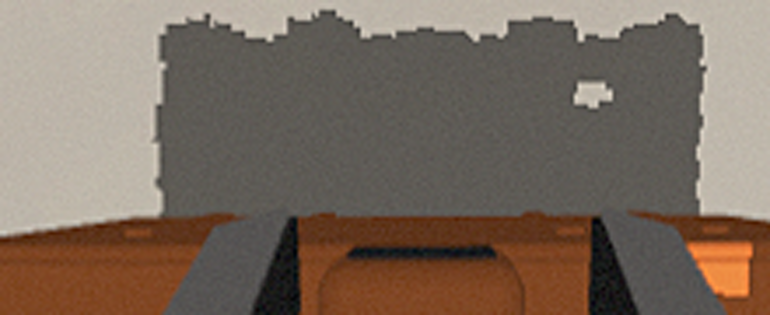

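Request:
servo_tool(
  steps=[
    {"dx":-0.08,"dy":0.08,"dz":0.35,"ax":-0.15,"ay":-0.07,"az":-0.03,"fingers":0.5},
  ],
)

```text
t: 10.82
eef_pos: [0.6691, -0.1345, 0.2043]
tcp_rot: [0.748, -0.663, 0.005, -0.002]
ft_force: [1.0, -0.0, 0.5]
grip_width: 0.0471
```

```bash
python3 - <<'E'
from h import *
for i in range(4): w=camera("wrist")
plan([(.6665,-.133,.199)],-83.1)
save(w,"r_wrist",(190,210,410,350),3.5)
E
```

```text
pos [ 0.6668 -0.1334  0.1997] yaw -83.08 F [ 1.1 -0.3 -0.1] w 0.0472 t 11.02
  d [-0.011, 0.006, 0.016] a [-0.011, -0.005, 0.003]
```

View pics/r_wrist.png

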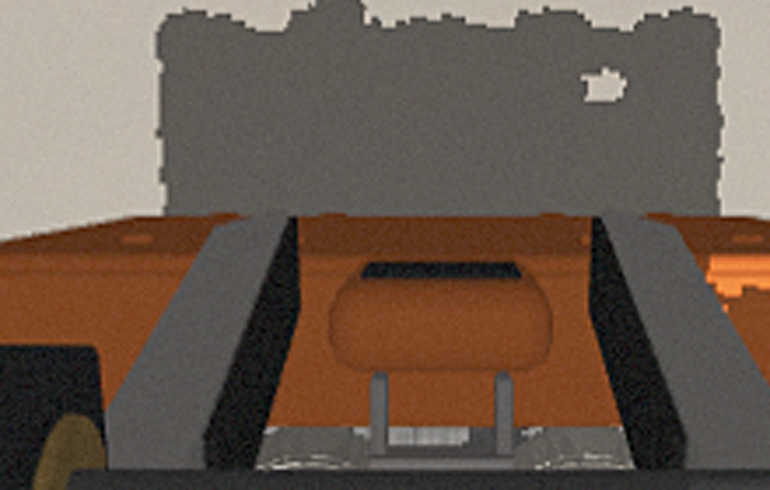

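Request:
servo_tool(
  grip_force=15,
  steps=[
    {"dx":0,"dy":0,"dz":0,"ax":0,"ay":0,"az":0,"fingers":0.2},
    {"dx":0,"dy":0,"dz":0,"ax":0,"ay":0,"az":0,"fingers":0.2},
    {"dx":0,"dy":0,"dz":0,"ax":0,"ay":0,"az":0,"fingers":0.2},
    {"dx":0,"dy":0,"dz":0,"ax":0,"ay":0,"az":0,"fingers":0.2},
  ],
)

```text
t: 11.35
eef_pos: [0.6671, -0.1327, 0.2004]
tcp_rot: [0.749, -0.663, 0.0, -0.001]
ft_force: [0.1, 0.5, -1.4]
grip_width: 0.0299
```

```bash
cat >> h.py <<'E'
HX,HY,YA=.5275+.07*np.cos(np.radians(6.9)),-.151+.07*np.sin(np.radians(6.9)),np.radians(6.9)
def theta():
    s=ctrl.read_state();M=R.from_quat(s["tcp_rot"]).as_matrix(); g=s["eef_pos"]-.005*M[:,2]
    r=np.array([(g[0]-HX)*np.cos(YA)+(g[1]-HY)*np.sin(YA),g[2]-.047]); yy=-(g[0]-HX)*np.sin(YA)+(g[1]-HY)*np.cos(YA)
    rad=np.hypot(*r); th=np.pi-np.arctan2(r[1],r[0])-np.arctan2(.024,.17)
    return th,rad,yy
def lower(dths,rad=.172,y0=None):
    th,rd,yy=theta(); print("theta",round(th,4),"rad",round(rd,4),"y",round(yy,4)); y0=yy if y0 is None else y0
    pts=[]
    for d in dths:
        th+=d; b=np.pi-th-np.arctan2(.024,.17)
        X,Z=rad*np.cos(b),rad*np.sin(b); pts.append((HX+X*np.cos(YA)-y0*np.sin(YA),HY+X*np.sin(YA)+y0*np.cos(YA),.047+Z-.005))
    plan(pts,-83.1)
E
python3 -c "
from h import *
lower([-.06]*4)"
```

```text
theta 1.8507 rad 0.1735 y 0.0014
pos [ 0.6671 -0.1327  0.2004] yaw -83.07 F [ 0.1  0.5 -1.4] w 0.0299 t 11.35
  d [-0.0, 0.254, -0.064] a [-0.019, 0.005, 0.005]
  d [0.0, 0.244, -0.084] a [-0.0, -0.0, -0.0]
  d [0.0, 0.249, -0.069] a [0.0, 0.0, -0.0]
  d [-0.0, 0.252, -0.054] a [0.0, 0.0, -0.0]
```

Request:
servo_tool(
  steps=[
    {"dx":0,"dy":0.25,"dz":-0.08,"ax":0,"ay":0,"az":0,"fingers":0.2},
    {"dx":0,"dy":0.25,"dz":-0.08,"ax":0,"ay":0,"az":0,"fingers":0.2},
    {"dx":0,"dy":0.25,"dz":-0.07,"ax":0,"ay":0,"az":0,"fingers":0.2},
    {"dx":0,"dy":0.25,"dz":-0.05,"ax":0,"ay":0,"az":0,"fingers":0.2},
  ],
)

```text
t: 11.68
eef_pos: [0.6284, -0.1374, 0.2121]
tcp_rot: [0.749, -0.663, 0.003, -0.003]
ft_force: [1.3, 0.2, -1.0]
grip_width: 0.0302
```

```bash
python3 - <<'E'
from h import *
for i in range(3): w=camera("wrist")
lower([-.07]*5,.1735,0.0014)
s=camera("scene"); save(s,"s_scene",(200,60,360,260),3)
E
```

```text
theta 1.6077 rad 0.1731 y 0.0013
pos [ 0.6271 -0.1376  0.2124] yaw -83.05 F [-1.3  0.1  1.8] w 0.0303 t 11.83
  d [-0.002, 0.299, -0.054] a [-0.061, -0.001, 0.009]
  d [0.0, 0.303, -0.022] a [0.0, -0.0, 0.0]
  d [0.0, 0.304, -0.001] a [0.0, -0.0, 0.0]
  d [-0.0, 0.303, 0.021] a [0.0, 0.0, 0.0]
  d [-0.0, 0.301, 0.042] a [0.0, 0.0, 0.0]
```

View pics/s_scene.png

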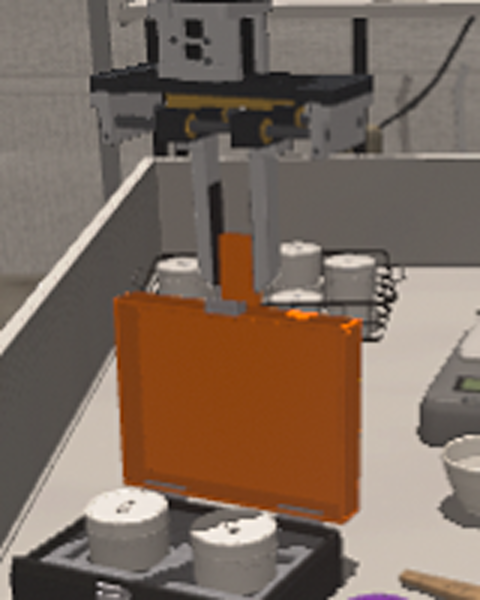

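The lid is following at about 1.61 rad with small forces. I continue.

Request:
servo_tool(
  steps=[
    {"dx":0,"dy":0.3,"dz":-0.05,"ax":-0.05,"ay":0,"az":0,"fingers":0.2},
    {"dx":0,"dy":0.3,"dz":-0.02,"ax":0,"ay":0,"az":0,"fingers":0.2},
    {"dx":0,"dy":0.3,"dz":0,"ax":0,"ay":0,"az":0,"fingers":0.2},
    {"dx":0,"dy":0.3,"dz":0.02,"ax":0,"ay":0,"az":0,"fingers":0.2},
    {"dx":0,"dy":0.3,"dz":0.04,"ax":0,"ay":0,"az":0,"fingers":0.2},
  ],
)

```text
t: 12.3
eef_pos: [0.5694, -0.1446, 0.2137]
tcp_rot: [0.749, -0.662, 0.004, -0.004]
ft_force: [2.5, 0.2, 0.4]
grip_width: 0.0298
```

```bash
python3 - <<'E'
from h import *
for i in range(3): w=camera("wrist")
lower([-.07]*5,.1735,0.0014)
E
```

```text
theta 1.2617 rad 0.174 y 0.0013
pos [ 0.5678 -0.1448  0.2135] yaw -82.99 F [-1.7  0.9  3.4] w 0.0299 t 12.45
  d [-0.002, 0.297, 0.072] a [-0.069, -0.004, 0.019]
  d [-0.0, 0.292, 0.082] a [-0.0, -0.0, 0.0]
  d [-0.0, 0.286, 0.102] a [0.0, 0.0, 0.0]
  d [0.0, 0.278, 0.122] a [0.0, 0.0, 0.0]
  d [-0.0, 0.269, 0.141] a [0.0, -0.0, 0.0]
```

Request:
servo_tool(
  steps=[
    {"dx":0,"dy":0.3,"dz":0.07,"ax":-0.06,"ay":0,"az":0.02,"fingers":0.2},
    {"dx":0,"dy":0.29,"dz":0.08,"ax":0,"ay":0,"az":0,"fingers":0.2},
    {"dx":0,"dy":0.28,"dz":0.1,"ax":0,"ay":0,"az":0,"fingers":0.2},
    {"dx":0,"dy":0.28,"dz":0.12,"ax":0,"ay":0,"az":0,"fingers":0.2},
    {"dx":0,"dy":0.27,"dz":0.14,"ax":0,"ay":0,"az":0,"fingers":0.2},
  ],
)

```text
t: 12.87
eef_pos: [0.5159, -0.1511, 0.1969]
tcp_rot: [0.749, -0.663, 0.005, -0.004]
ft_force: [-0.3, 1.3, 4.9]
grip_width: 0.0299
```

```bash
python3 - <<'E'
from h import *
for i in range(3): w=camera("wrist")
lower([-.07]*5,.1735,0.0014)
s=camera("scene"); save(s,"t_scene",(180,80,360,290),3)
E
```

```text
theta 0.9386 rad 0.1752 y 0.0013
pos [ 0.5147 -0.1512  0.1964] yaw -83.06 F [-3.4  1.3  4. ] w 0.0296 t 13.02
  d [-0.002, 0.246, 0.187] a [-0.085, -0.009, 0.007]
  d [0.0, 0.251, 0.171] a [0.0, 0.0, 0.0]
  d [-0.0, 0.239, 0.188] a [0.0, -0.0, 0.0]
  d [0.0, 0.225, 0.204] a [0.0, 0.0, 0.0]
  d [-0.0, 0.21, 0.219] a [0.0, 0.0, 0.0]
```

View pics/t_scene.png

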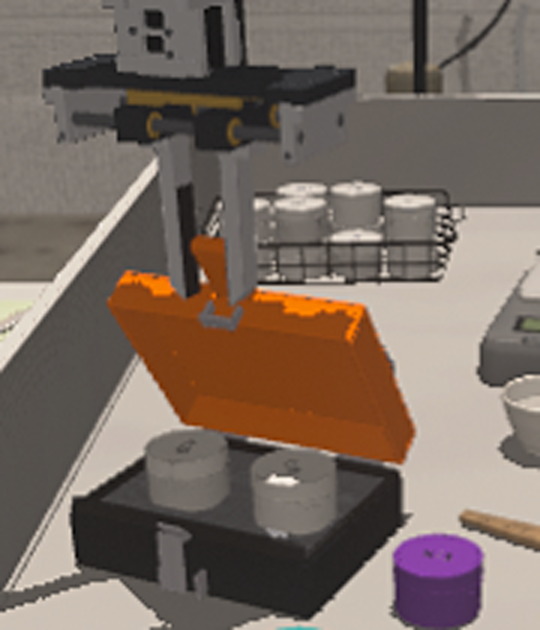

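```bash
sed -i 's/^HX,HY,YA=.*/HX,HY,YA=.5275-.0022+.07*np.cos(np.radians(6.9)),-.151+.07*np.sin(np.radians(6.9)),np.radians(6.9)/; s/g\[2\]-.047\]/g[2]-.0478]/; s/,.047+Z-.005/,.0478+Z-.005/' h.py
python3 -c "
from h import *
lower([-.07]*5,.1735,.0014)"
```

```text
theta 0.9498 rad 0.1734 y 0.0011
pos [ 0.5151 -0.1512  0.1966] yaw -83.05 F [-3.8  0.6  5.9] w 0.0295 t 13.07
  d [-0.008, 0.268, 0.145] a [-0.086, -0.009, 0.009]
  d [0.0, 0.253, 0.168] a [-0.0, 0.0, -0.0]
  d [-0.0, 0.241, 0.185] a [0.0, -0.0, -0.0]
  d [0.0, 0.227, 0.201] a [0.0, 0.0, -0.0]
  d [0.0, 0.212, 0.217] a [0.0, 0.0, -0.0]
```

Request:
servo_tool(
  steps=[
    {"dx":0,"dy":0.28,"dz":0.12,"ax":-0.08,"ay":0,"az":0,"fingers":0.2},
    {"dx":0,"dy":0.26,"dz":0.16,"ax":0,"ay":0,"az":0,"fingers":0.2},
    {"dx":0,"dy":0.24,"dz":0.18,"ax":0,"ay":0,"az":0,"fingers":0.2},
    {"dx":0,"dy":0.23,"dz":0.2,"ax":0,"ay":0,"az":0,"fingers":0.2},
  ],
)

```text
t: 13.4
eef_pos: [0.4781, -0.1556, 0.1718]
tcp_rot: [0.749, -0.662, 0.002, -0.001]
ft_force: [-2.9, -0.4, 4.3]
grip_width: 0.0297
```

```bash
python3 - <<'E'
from h import *
for i in range(3): w=camera("wrist")
lower([-.07]*5,.1735,0.0014)
s=camera("scene"); save(s,"u_scene",(180,80,360,290),3)
E
```

```text
theta 0.6866 rad 0.1745 y 0.0011
pos [ 0.4773 -0.1557  0.1712] yaw -82.96 F [-4.   0.4  3.5] w 0.0296 t 13.55
  d [-0.009, 0.199, 0.232] a [-0.016, -0.002, 0.023]
  d [0.0, 0.201, 0.228] a [-0.0, 0.0, 0.0]
  d [-0.0, 0.184, 0.241] a [0.0, 0.0, 0.0]
  d [0.0, 0.167, 0.254] a [0.0, 0.0, 0.0]
  d [0.0, 0.149, 0.265] a [0.0, -0.0, 0.0]
```

View pics/u_scene.png

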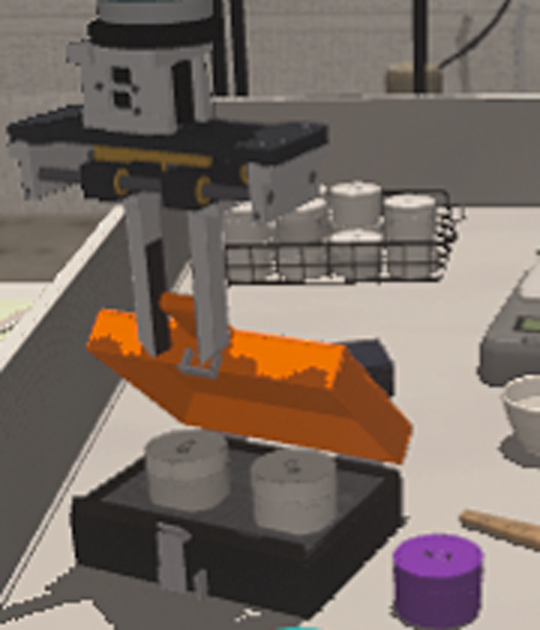

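Request:
servo_tool(
  steps=[
    {"dx":0,"dy":0.24,"dz":0.22,"ax":0,"ay":0,"az":0.02,"fingers":0.2},
    {"dx":0,"dy":0.21,"dz":0.23,"ax":0,"ay":0,"az":0,"fingers":0.2},
    {"dx":0,"dy":0.19,"dz":0.24,"ax":0,"ay":0,"az":0,"fingers":0.2},
    {"dx":0,"dy":0.17,"dz":0.25,"ax":0,"ay":0,"az":0,"fingers":0.2},
  ],
)

```text
t: 13.93
eef_pos: [0.4472, -0.1593, 0.1358]
tcp_rot: [0.749, -0.662, 0.001, -0.001]
ft_force: [-4.3, -0.7, 2.4]
grip_width: 0.0299
```

```bash
python3 - <<'E'
from h import *
for i in range(3): w=camera("wrist")
lower([-.06]*5,.1755,0.0014)
E
```

```text
theta 0.4159 rad 0.1753 y 0.0011
pos [ 0.4468 -0.1594  0.1354] yaw -82.98 F [-5.1 -0.5  2.3] w 0.03 t 14.08
  d [-0.007, 0.136, 0.225] a [-0.016, 0.005, 0.02]
  d [0.0, 0.118, 0.235] a [-0.0, -0.0, -0.0]
  d [0.0, 0.104, 0.242] a [0.0, 0.0, -0.0]
  d [-0.0, 0.089, 0.248] a [0.0, 0.0, -0.0]
  d [0.0, 0.074, 0.253] a [0.0, 0.0, -0.0]
```

Request:
servo_tool(
  steps=[
    {"dx":0,"dy":0.17,"dz":0.22,"ax":0,"ay":0,"az":0.02,"fingers":0.2},
    {"dx":0,"dy":0.13,"dz":0.23,"ax":0,"ay":0,"az":0,"fingers":0.2},
    {"dx":0,"dy":0.11,"dz":0.24,"ax":0,"ay":0,"az":0,"fingers":0.2},
    {"dx":0,"dy":0.09,"dz":0.22,"ax":0,"ay":0,"az":0,"fingers":0.2},
  ],
)

```text
t: 14.42
eef_pos: [0.4286, -0.1616, 0.0998]
tcp_rot: [0.749, -0.663, 0.001, -0.001]
ft_force: [-4.3, -0.1, 1.6]
grip_width: 0.0299
```

```bash
python3 - <<'E'
from h import *
for i in range(3): w=camera("wrist")
lower([-.05]*3,.1765,0.0014)
s=camera("scene"); save(s,"v_scene",(180,120,360,290),4)
E
```

```text
theta 0.1875 rad 0.1767 y 0.0011
pos [ 0.4286 -0.1616  0.0997] yaw -83.07 F [-3.8 -0.7  0.6] w 0.03 t 14.57
  d [-0.007, 0.061, 0.212] a [-0.024, 0.013, 0.005]
  d [0.0, 0.055, 0.214] a [-0.0, 0.0, 0.0]
  d [-0.0, 0.044, 0.216] a [0.0, 0.0, 0.0]
```

View pics/v_scene.png

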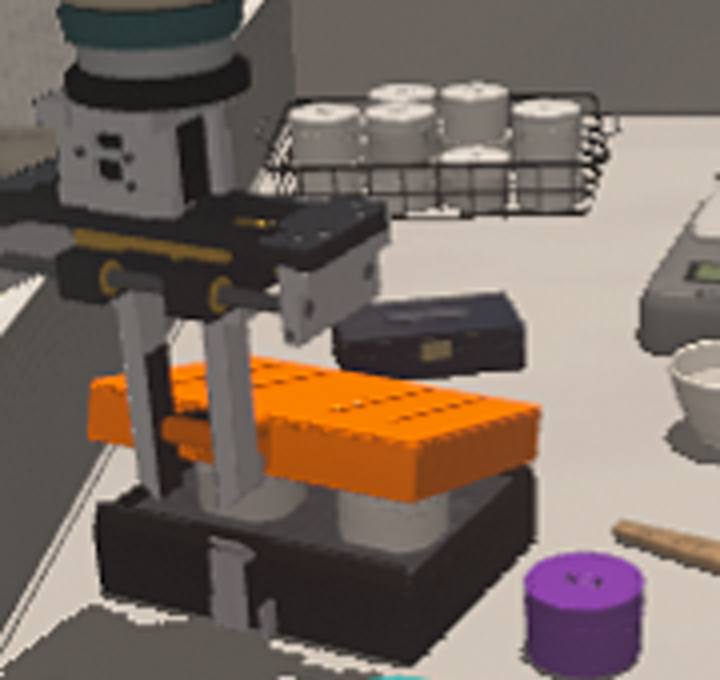

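Request:
servo_tool(
  steps=[
    {"dx":0,"dy":0.07,"dz":0.2,"ax":0,"ay":0,"az":0,"fingers":0.2},
    {"dx":0,"dy":0.05,"dz":0.2,"ax":0,"ay":0,"az":0,"fingers":0.2},
  ],
)

```text
t: 14.78
eef_pos: [0.4239, -0.1621, 0.0851]
tcp_rot: [0.749, -0.663, 0.0, -0.001]
ft_force: [-5.3, -1.5, 2.0]
grip_width: 0.0298
```

```bash
python3 - <<'E'
from h import *
for i in range(3): w=camera("wrist")
lower([-.03]*2,.177,0.0014)
E
```

```text
theta 0.0995 rad 0.1771 y 0.0012
pos [ 0.4239 -0.1621  0.0849] yaw -83.03 F [-5.4 -0.9  1.1] w 0.0297 t 14.93
  d [-0.006, 0.027, 0.13] a [-0.014, 0.015, 0.011]
  d [0.0, 0.026, 0.13] a [0.0, -0.0, -0.0]
```

Request:
servo_tool(
  steps=[
    {"dx":0,"dy":0.06,"dz":0.1,"ax":0,"ay":0,"az":0,"fingers":0.2},
  ],
)

```text
t: 15.02
eef_pos: [0.4228, -0.1623, 0.0816]
tcp_rot: [0.749, -0.663, 0.001, -0.002]
ft_force: [0.2, 1.6, 0.0]
grip_width: 0.0299
```

```bash
python3 - <<'E'
from h import *
for i in range(3): w=camera("wrist")
lower([-.03]*1,.177,0.0014)
s=camera("scene"); save(s,"w_scene",(180,160,340,290),5)
E
```

```text
theta 0.0775 rad 0.1775 y 0.0011
pos [ 0.4227 -0.1623  0.0811] yaw -83.07 F [-1.4  0.8 -1.5] w 0.0295 t 15.17
  d [-0.007, 0.017, 0.132] a [-0.035, 0.014, 0.005]
```

View pics/w_scene.png

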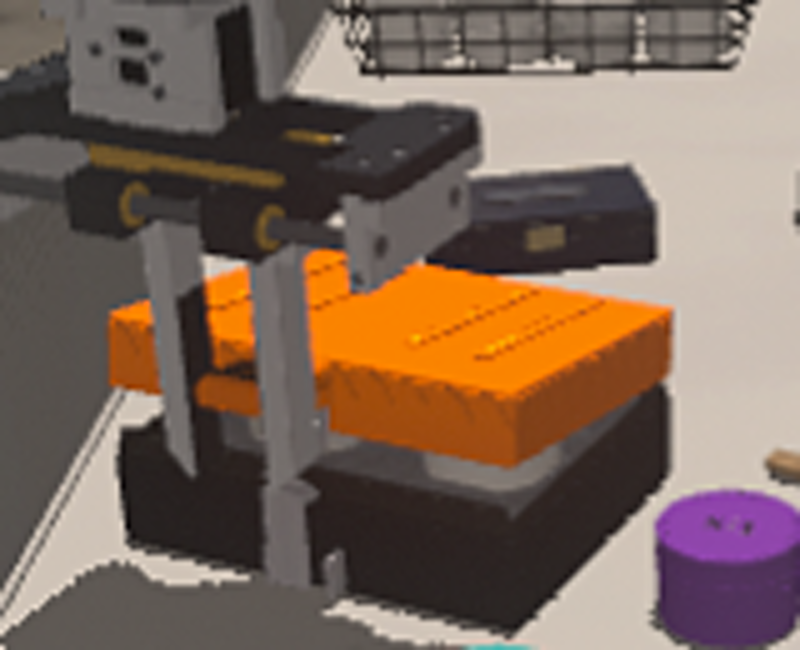

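Request:
servo_tool(
  steps=[
    {"dx":0,"dy":0.02,"dz":0.08,"ax":0,"ay":0,"az":0,"fingers":0.2},
  ],
)

```text
t: 15.3
eef_pos: [0.4221, -0.1624, 0.0785]
tcp_rot: [0.749, -0.663, 0.001, -0.002]
ft_force: [-4.2, -0.5, 1.4]
grip_width: 0.0297
```

```bash
python3 - <<'E'
from h import *
for i in range(3): w=camera("wrist")
lower([-.03]*1,.177,0.0014)
E
```

```text
theta 0.0587 rad 0.1776 y 0.0011
pos [ 0.4219 -0.1624  0.0779] yaw -83.06 F [-2.7  0.6 -0.3] w 0.0298 t 15.45
  d [-0.007, 0.012, 0.133] a [-0.034, 0.014, 0.006]
```

Request:
servo_tool(
  steps=[
    {"dx":0,"dy":0,"dz":0.05,"ax":-0.02,"ay":0,"az":0,"fingers":0.2},
  ],
)

```text
t: 15.53
eef_pos: [0.4214, -0.1624, 0.076]
tcp_rot: [0.749, -0.663, -0.0, -0.001]
ft_force: [-4.9, -1.3, 0.6]
grip_width: 0.0298
```

```bash
python3 - <<'E'
from h import *
for i in range(3):
    w=camera("wrist"); print(ctrl.read_state()["ft_force"].round(1))
lower([-.03]*1,.177,0.0014)
E
```

```text
[-4.1 -0.7  0.4]
[-4.8 -1.2 -0.3]
[-4.3 -0.5 -0.4]
theta 0.0456 rad 0.1777 y 0.0011
pos [ 0.4213 -0.1624  0.0756] yaw -83.04 F [-4.3 -0.5 -0.4] w 0.0292 t 15.68
  d [-0.006, 0.006, 0.134] a [-0.002, 0.015, 0.01]
```

```bash
python3 - <<'E'
from h import *
s=camera("scene"); save(s,"x_scene",(180,190,340,290),5)
def LW(v,th,L):
    L=np.array(L)/1000; X=.07+L[:,0]*np.cos(th)+L[:,2]*np.sin(th); Z=.047-L[:,0]*np.sin(th)+L[:,2]*np.cos(th); Y=L[:,1]
    return np.c_[X*np.cos(v[2])-Y*np.sin(v[2])+v[0],X*np.sin(v[2])+Y*np.cos(v[2])+v[1],Z]
v=[.5265,-.1505,YA]
for th in (0,.04,.08,.12): print(th,((proj(s,LW(v,th,[(-140,90,30),(-140,90,0),(-140,-90,30),(-140,-90,0),(0,-90,30),(0,-90,0)]))-[180,190])*5+2).round().tolist())
E
```

```text
0 [[105.0, 223.0], [113.0, 291.0], [512.0, 306.0], [515.0, 379.0], [674.0, 163.0], [675.0, 229.0]]
0.04 [[105.0, 208.0], [112.0, 279.0], [513.0, 291.0], [515.0, 366.0], [675.0, 162.0], [675.0, 229.0]]
0.08 [[106.0, 194.0], [111.0, 266.0], [514.0, 276.0], [514.0, 352.0], [676.0, 161.0], [675.0, 229.0]]
0.12 [[107.0, 180.0], [110.0, 252.0], [516.0, 260.0], [515.0, 338.0], [678.0, 160.0], [675.0, 229.0]]
```

View pics/x_scene.png

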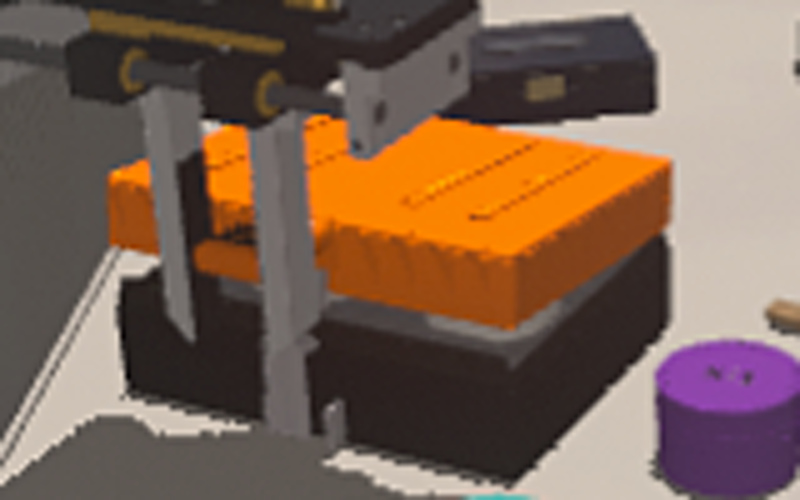

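```bash
cat > ov.py <<'E'
from h import *
import sys
def LW(v,th,L):
    L=np.array(L)/1000; X=.07+L[:,0]*np.cos(th)+L[:,2]*np.sin(th); Z=.047-L[:,0]*np.sin(th)+L[:,2]*np.cos(th); Y=L[:,1]
    return np.c_[X*np.cos(v[2])-Y*np.sin(v[2])+v[0],X*np.sin(v[2])+Y*np.cos(v[2])+v[1],Z]
def overlay(name,ths,v=(.5265,-.1505,YA),s=None):
    s=s or camera("scene"); im=cv2.resize(s["img"][190:290,180:340,::-1],None,fx=4,fy=4,interpolation=cv2.INTER_CUBIC)
    f=lambda P:[tuple(int(q) for q in p) for p in (proj(s,P)-[180,190])*4+1.5]
    base=LW(v,0,[(-140,90,-7),(-140,-90,-7),(0,-90,-7),(0,-90,-47),(-140,-90,-47),(-140,90,-47)])
    b=f(base)
    for i,j in ((0,1),(1,2),(2,3),(3,4),(4,1),(4,5),(5,0)): cv2.line(im,b[i],b[j],(255,255,0),1)
    for th,c in zip(ths,((0,255,0),(255,0,255),(255,255,255))):
        p=f(LW(v,th,[(-140,90,30),(-140,90,0),(-140,-90,0),(-140,-90,30),(0,-90,30),(0,-90,0)]))
        for i,j in ((0,1),(1,2),(2,3),(3,0),(3,4),(4,5),(5,2)): cv2.line(im,p[i],p[j],c,1)
    cv2.imwrite(f"pics/{name}.png",im)
if __name__=="__main__": overlay(sys.argv[1],[float(a) for a in sys.argv[2:]])
E
python3 ov.py y1 .06 .14
```

```text
(no output)
```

View pics/y1.png

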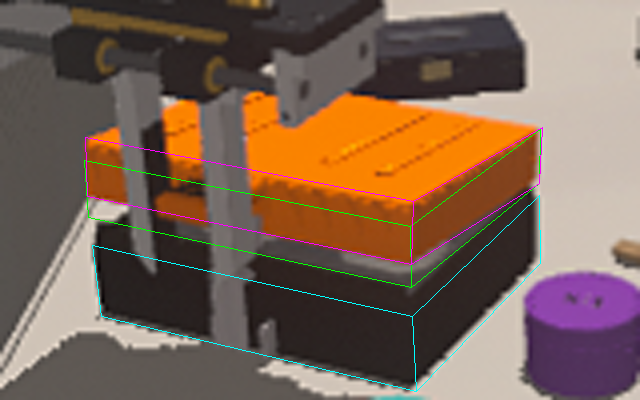

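The overlay puts the lid at about 0.14 rad (magenta) with the tab still gripped. The tab has slid somewhat up the pads, so my tool-based angle (0.046) reads low. I'll use the image angle and keep lowering, with a firmer grip.

Request:
servo_tool(
  grip_force=25,
  steps=[
    {"dx":0,"dy":0,"dz":0,"ax":0,"ay":0,"az":0,"fingers":0.2},
    {"dx":0,"dy":0,"dz":0.1,"ax":0,"ay":0,"az":0,"fingers":0.2},
  ],
)

```text
t: 15.95
eef_pos: [0.4206, -0.1625, 0.072]
tcp_rot: [0.749, -0.663, -0.001, -0.0]
ft_force: [-8.1, -2.0, 2.6]
grip_width: 0.0299
```

```bash
python3 - <<'E'
from h import *
for i in range(3):
    w=camera("wrist"); print(ctrl.read_state()["ft_force"].round(1))
plan([])
from ov import overlay
overlay("y2",[.08,.12]); save(w,"y2w",None,1)
E
```

```text
[-4.6 -2.7  2. ]
[-5.6 -1.3  1.4]
[-7.1 -2.   1.3]
pos [ 0.4205 -0.1625  0.0714] yaw -83.03 F [-7.1 -2.   1.3] w 0.0297 t 16.1
```

View pics/y2.png

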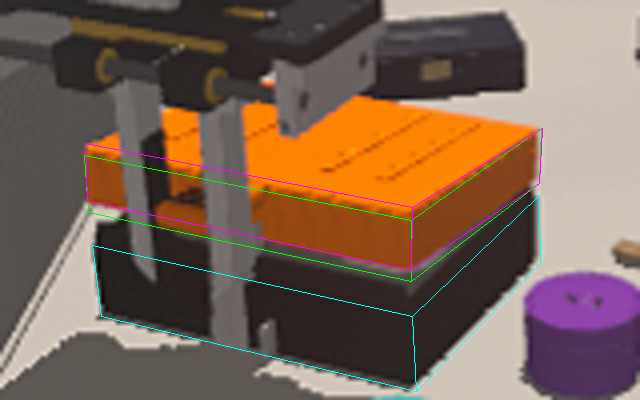

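View pics/y2w.png

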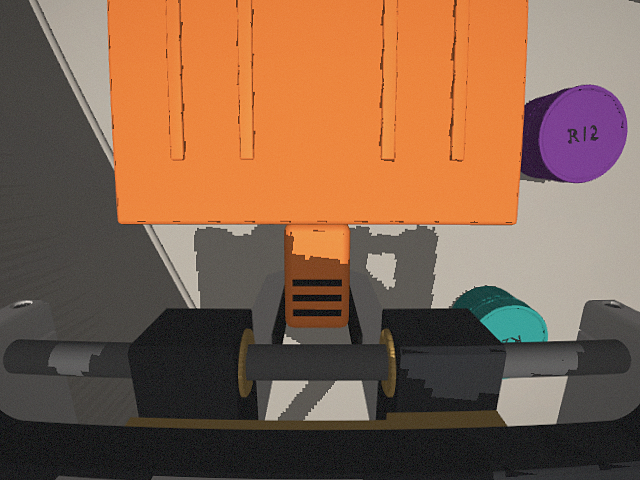

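Request:
servo_tool(
  steps=[
    {"dx":0,"dy":0.05,"dz":0.1,"ax":0,"ay":0,"az":0,"fingers":0.2},
  ],
)

```text
t: 16.23
eef_pos: [0.4196, -0.1627, 0.0679]
tcp_rot: [0.749, -0.663, -0.0, -0.001]
ft_force: [1.4, 2.8, 0.0]
grip_width: 0.0298
```

```bash
python3 - <<'E'
from h import *
for i in range(3):
    w=camera("wrist"); print(ctrl.read_state()["ft_force"].round(1))
plan([])
from ov import overlay
overlay("y3",[.07,.10])
E
```

```text
[-1.1  0.4 -0.4]
[-1.5  1.1 -0.4]
[-0.3  1.2 -0.6]
pos [ 0.4195 -0.1627  0.0675] yaw -83.07 F [-0.3  1.2 -0.6] w 0.0296 t 16.38
```

View pics/y3.png

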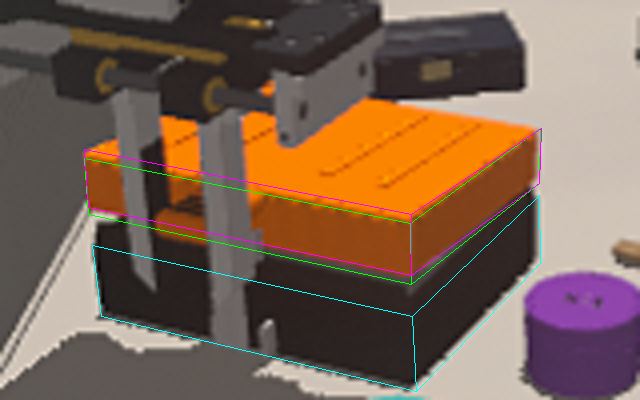

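Request:
servo_tool(
  steps=[
    {"dx":0,"dy":0.02,"dz":0.07,"ax":0,"ay":0,"az":0,"fingers":0.2},
  ],
)

```text
t: 16.52
eef_pos: [0.419, -0.1627, 0.0651]
tcp_rot: [0.749, -0.663, -0.0, -0.001]
ft_force: [-3.8, 0.6, 2.7]
grip_width: 0.0294
```

```bash
python3 - <<'E'
from h import *
for i in range(3):
    w=camera("wrist"); print(ctrl.read_state()["ft_force"].round(1))
plan([])
E
```

```text
[-0.4  1.1  1.1]
[-1.3  2.3  1.5]
[-1.9  1.1  2. ]
pos [ 0.419  -0.1628  0.0648] yaw -83.07 F [-1.9  1.1  2. ] w 0.0299 t 16.67
```

Request:
servo_tool(
  steps=[
    {"dx":0,"dy":0.02,"dz":0.04,"ax":0,"ay":0,"az":0,"fingers":0.2},
  ],
)

```text
t: 16.75
eef_pos: [0.4187, -0.1628, 0.0635]
tcp_rot: [0.748, -0.663, 0.0, -0.001]
ft_force: [-0.9, 2.5, 3.4]
grip_width: 0.0298
```

```bash
python3 - <<'E'
from h import *
for i in range(3):
    w=camera("wrist"); print(ctrl.read_state()["ft_force"].round(1))
plan([])
from ov import overlay
overlay("y4",[.05,.08])
E
```

```text
[0.5 2.  3. ]
[-0.4  3.   1.1]
[-0.4  2.9  2.7]
pos [ 0.4187 -0.1628  0.0633] yaw -83.09 F [-0.4  2.9  2.7] w 0.0298 t 16.9
```

View pics/y4.png

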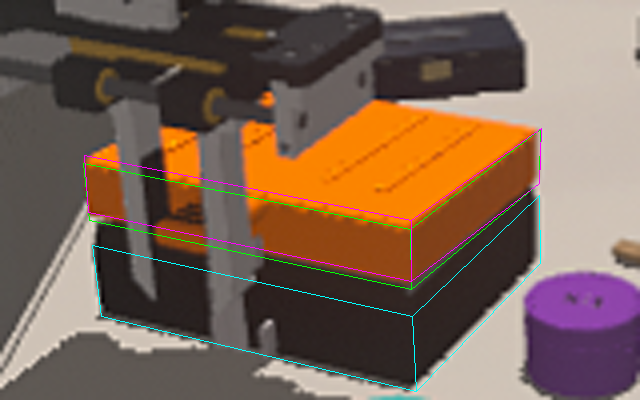

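Lid now rests on the catch (0.075 rad by the overlay, Fz +2.7 N). I release the tab and rise.

Request:
servo_tool(
  steps=[
    {"dx":0,"dy":0,"dz":0,"ax":0,"ay":0,"az":0,"fingers":0.45},
    {"dx":0,"dy":0,"dz":0,"ax":0,"ay":0,"az":0,"fingers":0.45},
    {"dx":0,"dy":0,"dz":0,"ax":0,"ay":0,"az":0,"fingers":0.45},
    {"dx":0,"dy":0,"dz":-0.3,"ax":0,"ay":0,"az":0,"fingers":0.45},
  ],
)

```text
t: 17.28
eef_pos: [0.4181, -0.1638, 0.0739]
tcp_rot: [0.749, -0.663, -0.0, -0.0]
ft_force: [-0.1, -0.6, -0.5]
grip_width: 0.0422
```

```bash
python3 - <<'E'
from h import *
plan([])
from ov import overlay
overlay("y5",[.07])
E
```

```text
pos [ 0.4181 -0.1638  0.0739] yaw -83.02 F [-0.1 -0.6 -0.5] w 0.0422 t 17.28
```

View pics/y5.png

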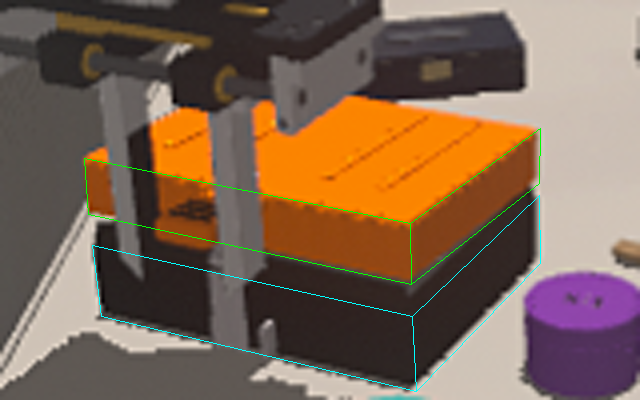

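Lid rests ajar at about 0.07 rad, with the fingers free. I go up and over the press spot.

Request:
servo_tool(
  steps=[
    {"dx":0,"dy":0,"dz":-0.5,"ax":0,"ay":0,"az":0,"fingers":0.45},
    {"dx":0,"dy":0,"dz":-0.6,"ax":0,"ay":0,"az":0,"fingers":0.45},
    {"dx":0,"dy":0,"dz":-0.6,"ax":0,"ay":0,"az":0,"fingers":0.3},
    {"dx":0,"dy":-0.3,"dz":-0.2,"ax":0,"ay":0,"az":0,"fingers":0},
    {"dx":0,"dy":-0.4,"dz":0,"ax":0,"ay":0,"az":0,"fingers":0},
  ],
)

```text
t: 17.75
eef_pos: [0.4457, -0.1625, 0.1553]
tcp_rot: [0.748, -0.663, 0.002, 0.001]
ft_force: [-0.1, 0.4, 0.1]
grip_width: 0.0255
```

```bash
python3 - <<'E'
from h import *
for i in range(3): w=camera("wrist")
plan([(.4719,-.1571,.13)],-83.1)
E
```

```text
pos [ 0.4453 -0.1618  0.1532] yaw -82.99 F [ 0.   0.1 -1. ] w 0.0135 t 17.9
  d [-0.038, -0.674, 0.579] a [0.012, -0.022, 0.019]
```

Request:
servo_tool(
  steps=[
    {"dx":-0.02,"dy":-0.34,"dz":0.25,"ax":0,"ay":0,"az":0,"fingers":0},
    {"dx":-0.02,"dy":-0.33,"dz":0.35,"ax":0,"ay":0,"az":0,"fingers":0},
  ],
)

```text
t: 18.07
eef_pos: [0.4696, -0.1576, 0.1296]
tcp_rot: [0.749, -0.663, 0.001, 0.002]
ft_force: [-0.2, 0.2, 0.2]
grip_width: 0.0017
```

```bash
python3 - <<'E'
from h import *
for i in range(4): w=camera("wrist")
plan([(.4719,-.1571,.108)],-83.1)
save(w,"z_w",None,1); s=camera("scene"); save(s,"z_s",(180,120,360,290),4)
E
```

```text
pos [ 0.4683 -0.157   0.1289] yaw -82.97 F [ 0.3 -0.3  0.9] w 0.0004 t 18.27
  d [0.012, -0.091, 0.521] a [0.053, -0.017, 0.021]
```

View pics/z_w.png

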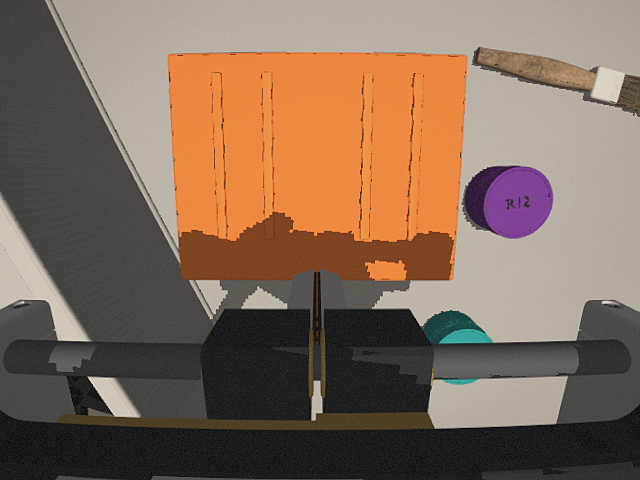

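View pics/z_s.png

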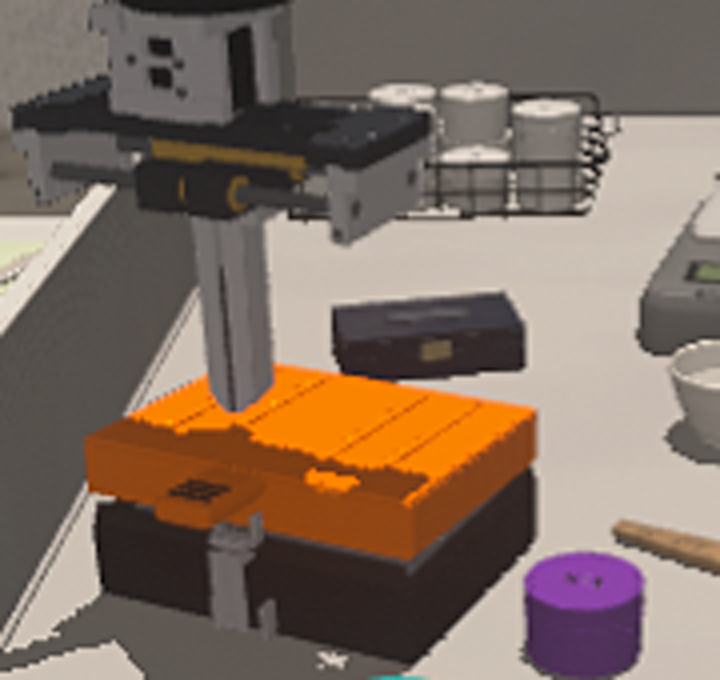

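Request:
servo_tool(
  steps=[
    {"dx":0.01,"dy":-0.09,"dz":0.5,"ax":0.05,"ay":0,"az":0,"fingers":0},
  ],
)

```text
t: 18.4
eef_pos: [0.4739, -0.1586, 0.1125]
tcp_rot: [0.749, -0.663, 0.005, -0.0]
ft_force: [1.0, -1.3, 0.1]
grip_width: 0.0004
```

```bash
python3 - <<'E'
from h import *
for i in range(4): w=camera("wrist")
plan([(.4719,-.1571,.102)],-83.1)
E
```

```text
pos [ 0.4714 -0.1573  0.1097] yaw -83.01 F [ 1.5 -0.4 -0.3] w 0.0002 t 18.6
  d [-0.003, -0.014, 0.193] a [-0.0, -0.02, 0.015]
```

Request:
servo_tool(
  steps=[
    {"dx":0,"dy":-0.01,"dz":0.15,"ax":0,"ay":0,"az":0,"fingers":0},
  ],
)

```text
t: 18.68
eef_pos: [0.4726, -0.1579, 0.1053]
tcp_rot: [0.749, -0.663, 0.002, 0.0]
ft_force: [-0.2, -0.7, -0.1]
grip_width: 0.0008
```

```bash
cat > st.py <<'E'
from h import *
F=[]
for i in range(4): w=camera("wrist"); F.append(ctrl.read_state()["ft_force"][2].round(1))
plan([]); print("Fz",F)
E
python3 st.py
```

```text
pos [ 0.4718 -0.1573  0.104 ] yaw -83.01 F [ 0.6  0.2 -1. ] w 0.0005 t 18.88
Fz [np.float64(-0.7), np.float64(-1.3), np.float64(0.8), np.float64(-1.0)]
```

Request:
servo_tool(
  steps=[
    {"dx":0,"dy":0,"dz":0.06,"ax":0,"ay":0,"az":0,"fingers":0},
  ],
)

```text
t: 18.97
eef_pos: [0.4722, -0.1575, 0.1022]
tcp_rot: [0.749, -0.663, 0.002, 0.001]
ft_force: [0.4, 0.5, -0.6]
grip_width: 0.0008
```

```bash
python3 st.py
```

```text
pos [ 0.4718 -0.1573  0.1017] yaw -83.01 F [ 0.5 -0.5  0.1] w 0.0005 t 19.17
Fz [np.float64(-1.6), np.float64(-0.2), np.float64(-0.7), np.float64(0.1)]
```

Request:
servo_tool(
  steps=[
    {"dx":0,"dy":0,"dz":0.05,"ax":0,"ay":0,"az":0,"fingers":0},
  ],
)

```text
t: 19.25
eef_pos: [0.472, -0.1574, 0.1]
tcp_rot: [0.749, -0.663, 0.001, 0.001]
ft_force: [-1.1, -1.0, 3.6]
grip_width: 0.0002
```

```bash
python3 st.py
```

```text
pos [ 0.4718 -0.1574  0.0996] yaw -83.0 F [-0.6 -0.7  0.3] w 0.0007 t 19.45
Fz [np.float64(0.9), np.float64(0.1), np.float64(1.1), np.float64(0.3)]
```

Request:
servo_tool(
  steps=[
    {"dx":0,"dy":0,"dz":0.04,"ax":0,"ay":0,"az":0,"fingers":0},
  ],
)

```text
t: 19.53
eef_pos: [0.4716, -0.1575, 0.0983]
tcp_rot: [0.749, -0.663, 0.001, 0.001]
ft_force: [-2.0, -0.2, 4.7]
grip_width: 0.0005
```

```bash
python3 st.py
```

```text
pos [ 0.4715 -0.1574  0.0981] yaw -82.99 F [-1.3 -1.5  1.9] w 0.0005 t 19.73
Fz [np.float64(2.6), np.float64(1.3), np.float64(2.5), np.float64(1.9)]
```

Request:
servo_tool(
  steps=[
    {"dx":0,"dy":0,"dz":0.03,"ax":0,"ay":0,"az":0,"fingers":0},
  ],
)

```text
t: 19.82
eef_pos: [0.4713, -0.1575, 0.0972]
tcp_rot: [0.749, -0.663, 0.001, 0.001]
ft_force: [-2.4, 0.2, 6.9]
grip_width: 0.0006
```

```bash
python3 st.py
```

```text
pos [ 0.4713 -0.1575  0.097 ] yaw -82.99 F [-3.1 -0.8  4.1] w 0.0007 t 20.02
Fz [np.float64(3.7), np.float64(4.2), np.float64(4.5), np.float64(4.1)]
```

Request:
servo_tool(
  steps=[
    {"dx":0,"dy":0,"dz":0.03,"ax":0,"ay":0,"az":0,"fingers":0},
  ],
)

```text
t: 20.1
eef_pos: [0.471, -0.1575, 0.0962]
tcp_rot: [0.749, -0.662, 0.001, 0.001]
ft_force: [-2.7, -0.2, 9.2]
grip_width: 0.0007
```

```bash
python3 st.py
```

```text
pos [ 0.471  -0.1575  0.096 ] yaw -82.98 F [-1.8 -0.1  6.3] w 0.0005 t 20.3
Fz [np.float64(5.9), np.float64(5.2), np.float64(5.4), np.float64(6.3)]
```

Request:
servo_tool(
  steps=[
    {"dx":0,"dy":0,"dz":0.03,"ax":0,"ay":0,"az":0,"fingers":0},
  ],
)

```text
t: 20.38
eef_pos: [0.4709, -0.1576, 0.0954]
tcp_rot: [0.749, -0.662, 0.001, 0.001]
ft_force: [-3.5, -0.8, 10.6]
grip_width: 0.0004
```

```bash
python3 st.py
```

```text
pos [ 0.4708 -0.1575  0.0954] yaw -82.97 F [-3.2 -0.2  7.2] w 0.0002 t 20.58
Fz [np.float64(8.7), np.float64(7.5), np.float64(7.4), np.float64(7.2)]
```

Request:
servo_tool(
  steps=[
    {"dx":0,"dy":0,"dz":0.025,"ax":0,"ay":0,"az":0,"fingers":0},
  ],
)

```text
t: 20.67
eef_pos: [0.4709, -0.1576, 0.0952]
tcp_rot: [0.749, -0.662, 0.001, 0.001]
ft_force: [-4.0, 0.7, 12.8]
grip_width: 0.0009
```

```bash
python3 st.py
```

```text
pos [ 0.4708 -0.1576  0.0953] yaw -82.97 F [-2.8  1.3 10.4] w 0.0002 t 20.87
Fz [np.float64(10.8), np.float64(10.6), np.float64(9.8), np.float64(10.4)]
```

```bash
python3 - <<'E'
from ov import *
overlay("y6",[.0,.04]); plan([])
s=camera("scene"); save(s,"y6b",(200,200,300,280),7)
E
```

```text
pos [ 0.4708 -0.1576  0.0953] yaw -82.97 F [-3.  -0.3 10.9] w 0.0003 t 20.92
```

View pics/y6.png

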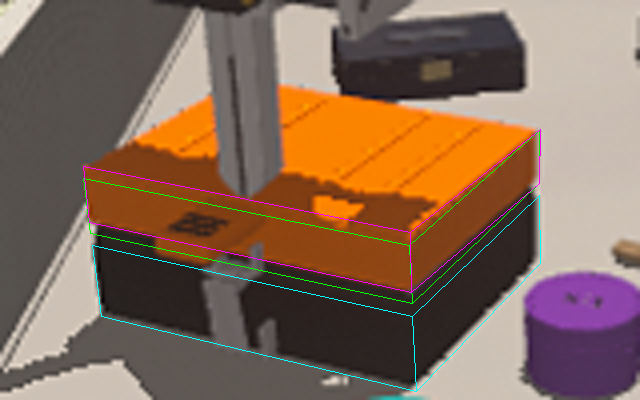

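View pics/y6b.png

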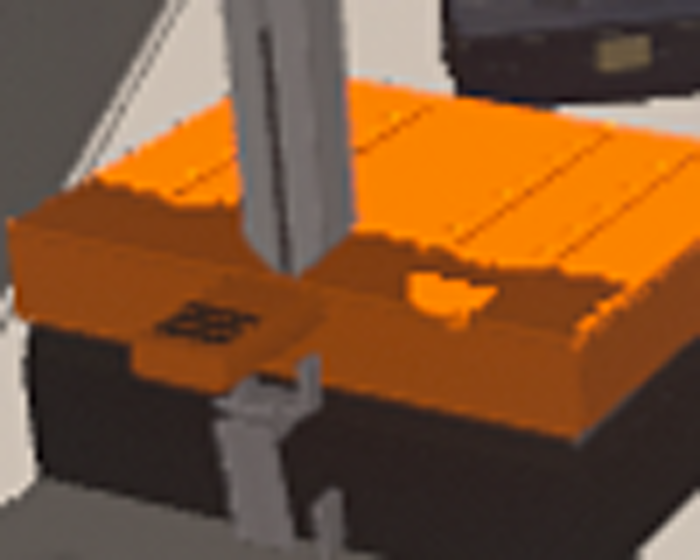

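Request:
servo_tool(
  steps=[
    {"dx":0,"dy":0,"dz":0.03,"ax":0,"ay":0,"az":0,"fingers":0},
  ],
)

```text
t: 21.05
eef_pos: [0.4708, -0.1576, 0.0952]
tcp_rot: [0.749, -0.662, 0.001, 0.001]
ft_force: [-3.0, 0.1, 14.2]
grip_width: 0.0007
```

```bash
python3 st.py
```

```text
pos [ 0.4708 -0.1576  0.0952] yaw -82.96 F [-3.7  0.4 11.2] w 0.0005 t 21.25
Fz [np.float64(11.0), np.float64(10.8), np.float64(12.2), np.float64(11.2)]
```

Request:
servo_tool(
  steps=[
    {"dx":0,"dy":0,"dz":0.035,"ax":0,"ay":0,"az":0,"fingers":0},
  ],
)

```text
t: 21.33
eef_pos: [0.4708, -0.1576, 0.0952]
tcp_rot: [0.749, -0.662, 0.001, 0.001]
ft_force: [-5.0, 0.7, 14.9]
grip_width: 0.0006
```

```bash
python3 st.py
```

```text
pos [ 0.4708 -0.1576  0.0952] yaw -82.96 F [-4.6  0.4 13.2] w 0.0007 t 21.53
Fz [np.float64(12.8), np.float64(13.6), np.float64(12.1), np.float64(13.2)]
```

```bash
python3 - <<'E'
from ov import *
s=camera("scene"); save(s,"aa_s",(195,205,325,295),6)
t=camera("top"); save(t,"aa_t",(150,90,330,290),3)
w=camera("wrist"); save(w,"aa_w",None,1)
q=ctrl.read_state(); print(q["tau"].round(2),q["qpos"].round(3),q["ft_force"],q["wrist_torque"])
E
```

```text
[  0.31 -29.43 -17.86   0.45  -1.62  -0.  ] [-0.461  0.265  1.86  -0.004  1.015  0.989] [-3.90058604  0.5226476  13.34603956] [ 0.16373165  0.87594306 -0.0933528 ]
```

View pics/aa_s.png

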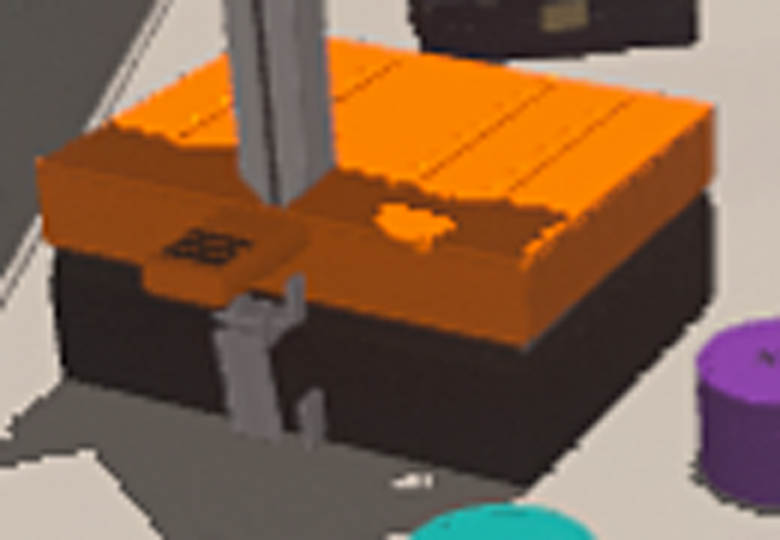

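View pics/aa_w.png

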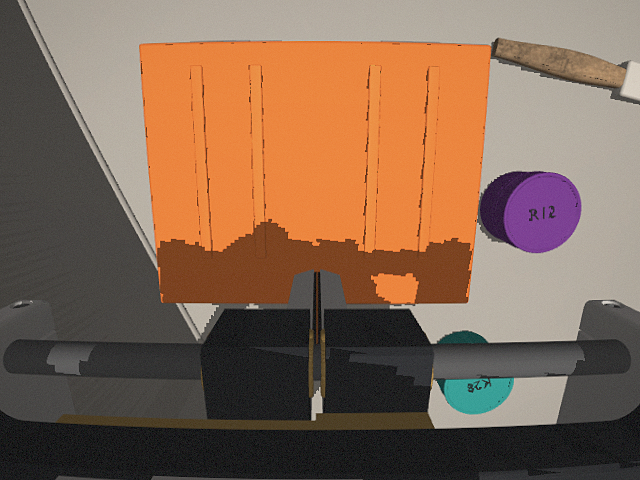

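View pics/aa_t.png

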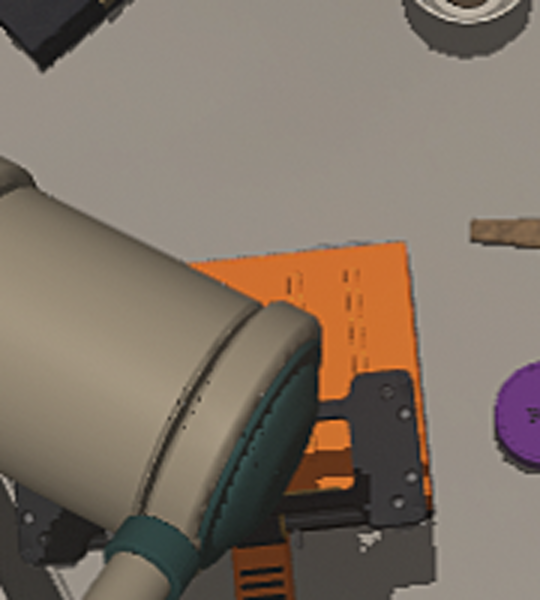

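```bash
python3 - <<'E'
from ov import *
s=camera("scene"); im=cv2.resize(cv2.imread("pics/n_scene.png")[300:,:420],None,fx=1.9,fy=1.9,interpolation=cv2.INTER_CUBIC)
v=(.5265,-.1505,YA)
a=np.linspace(0,6.283,60)
for y0,dx in ((41,0),(-41,0)):
  for z,c in ((68,(0,255,0)),(76,(0,0,255))):
    L=np.c_[-70+dx+28.5*np.cos(a),y0+28.5*np.sin(a),np.full(60,z-47)]
    p=((proj(s,LW(v,0,L))-[220,110])*4+1.5-[0,300])*1.9
    cv2.polylines(im,[p.astype(np.int32)],True,c,1)
L=[(-70+x,y,-9) for x,y in((-32,-9),(32,-9),(32,-73),(-32,-73))]
p=((proj(s,LW(v,0,L))-[220,110])*4+1.5-[0,300])*1.9
cv2.polylines(im,[p.astype(np.int32)],True,(255,255,0),1)
cv2.imwrite("pics/bb.png",im)
E
```

View pics/bb.png

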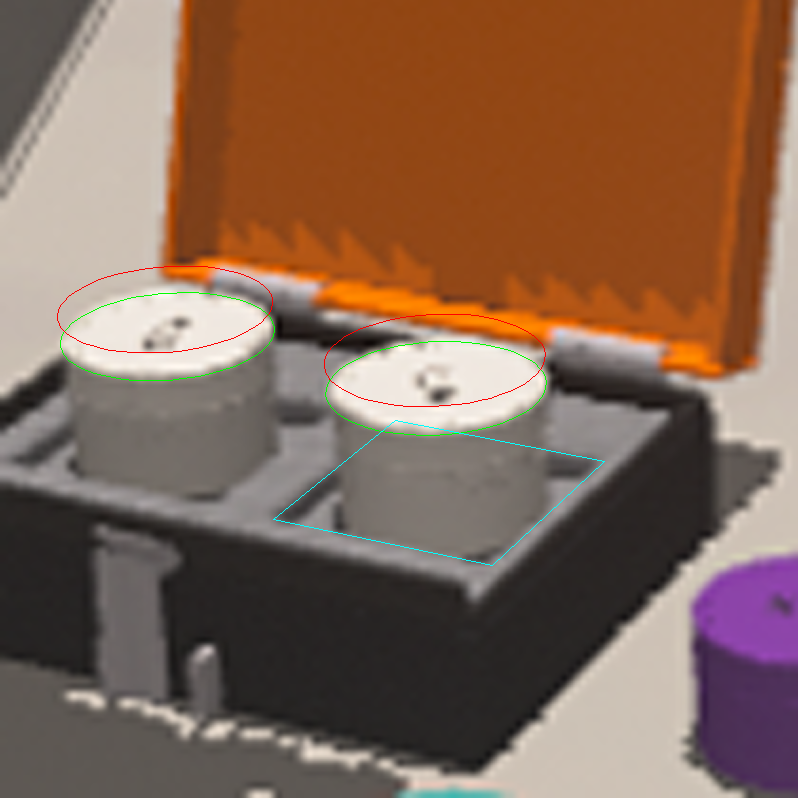

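Both tins match the seated outline (green), so they are not in the way. The lid sits at the catch's ridge (about 0.034 rad). Since the arm is position-limited (about 1.5 mm of travel if it gives way), a little more force there cannot crush the seal.

Request:
servo_tool(
  steps=[
    {"dx":0,"dy":0,"dz":0.042,"ax":0,"ay":0,"az":0,"fingers":0},
  ],
)

```text
t: 21.82
eef_pos: [0.4708, -0.1576, 0.095]
tcp_rot: [0.749, -0.662, 0.002, 0.001]
ft_force: [-4.5, 2.2, 16.2]
grip_width: 0.0002
```

```bash
python3 st.py
```

```text
pos [ 0.4708 -0.1576  0.094 ] yaw -82.96 F [-2.4 -0.2  5.9] w 0.0006 t 22.02
Fz [np.float64(11.5), np.float64(2.2), np.float64(5.0), np.float64(5.9)]
```

The catch gave way (force dropped to about 5 N). I press on in small steps.

Request:
servo_tool(
  steps=[
    {"dx":0,"dy":0,"dz":0.025,"ax":0,"ay":0,"az":0,"fingers":0},
  ],
)

```text
t: 22.1
eef_pos: [0.4707, -0.1576, 0.0933]
tcp_rot: [0.749, -0.662, 0.002, 0.001]
ft_force: [-2.1, -0.1, 4.4]
grip_width: 0.0004
```

```bash
python3 st.py
```

```text
pos [ 0.4706 -0.1576  0.0932] yaw -82.95 F [-3.2 -0.2  5.4] w 0.0005 t 22.3
Fz [np.float64(4.4), np.float64(6.0), np.float64(5.3), np.float64(5.4)]
```

Request:
servo_tool(
  steps=[
    {"dx":0,"dy":0,"dz":0.025,"ax":0,"ay":0,"az":0,"fingers":0},
  ],
)

```text
t: 22.38
eef_pos: [0.4704, -0.1576, 0.0924]
tcp_rot: [0.749, -0.662, 0.001, 0.002]
ft_force: [-3.2, 0.2, 6.7]
grip_width: 0.0007
```

```bash
python3 st.py
```

```text
pos [ 0.4704 -0.1576  0.0923] yaw -82.95 F [-2.5 -1.   4.9] w 0.0003 t 22.58
Fz [np.float64(5.6), np.float64(5.2), np.float64(5.9), np.float64(4.9)]
```

Request:
servo_tool(
  steps=[
    {"dx":0,"dy":0,"dz":0.03,"ax":0,"ay":0,"az":0,"fingers":0},
  ],
)

```text
t: 22.67
eef_pos: [0.4702, -0.1577, 0.0915]
tcp_rot: [0.749, -0.662, 0.001, 0.002]
ft_force: [-3.4, 0.4, 9.4]
grip_width: 0.0004
```

```bash
python3 st.py
```

```text
pos [ 0.4702 -0.1576  0.0914] yaw -82.94 F [-2.9 -0.3  6.6] w 0.0004 t 22.87
Fz [np.float64(7.7), np.float64(7.8), np.float64(7.5), np.float64(6.6)]
```

Request:
servo_tool(
  steps=[
    {"dx":0,"dy":0,"dz":0.03,"ax":0,"ay":0,"az":0,"fingers":0},
  ],
)

```text
t: 22.95
eef_pos: [0.4701, -0.1577, 0.0909]
tcp_rot: [0.749, -0.662, 0.001, 0.002]
ft_force: [-4.7, -0.0, 9.0]
grip_width: 0.0004
```

```bash
python3 st.py
```

```text
pos [ 0.4701 -0.1577  0.0909] yaw -82.94 F [-2.9 -0.   8.8] w 0.0004 t 23.15
Fz [np.float64(9.2), np.float64(8.4), np.float64(9.3), np.float64(8.8)]
```

Request:
servo_tool(
  steps=[
    {"dx":0,"dy":0,"dz":0.032,"ax":0,"ay":0,"az":0,"fingers":0},
  ],
)

```text
t: 23.23
eef_pos: [0.47, -0.1577, 0.0904]
tcp_rot: [0.749, -0.662, 0.001, 0.002]
ft_force: [-4.3, 0.7, 10.8]
grip_width: 0.0003
```

```bash
python3 st.py
```

```text
pos [ 0.47   -0.1577  0.0904] yaw -82.94 F [-3.3 -0.  10.2] w 0.0002 t 23.43
Fz [np.float64(10.1), np.float64(10.7), np.float64(9.1), np.float64(10.2)]
```

Request:
servo_tool(
  steps=[
    {"dx":0,"dy":0,"dz":0.034,"ax":0,"ay":0,"az":0,"fingers":0},
  ],
)

```text
t: 23.52
eef_pos: [0.4699, -0.1577, 0.09]
tcp_rot: [0.749, -0.662, 0.002, 0.002]
ft_force: [-5.2, -0.3, 12.1]
grip_width: 0.0011
```

```bash
python3 st.py
```

```text
pos [ 0.4699 -0.1577  0.09  ] yaw -82.93 F [-3.4  0.1 10.4] w 0.0008 t 23.72
Fz [np.float64(10.5), np.float64(10.7), np.float64(10.8), np.float64(10.4)]
```

Request:
servo_tool(
  steps=[
    {"dx":0,"dy":0,"dz":0.036,"ax":0,"ay":0,"az":0,"fingers":0},
  ],
)

```text
t: 23.8
eef_pos: [0.4698, -0.1577, 0.0896]
tcp_rot: [0.749, -0.662, 0.002, 0.002]
ft_force: [-4.6, 0.8, 12.3]
grip_width: 0.0009
```

```bash
python3 st.py; python3 ov.py cc1 0 .04
```

```text
pos [ 0.4698 -0.1577  0.0896] yaw -82.93 F [-3.3 -0.2 11.4] w 0.0007 t 24.0
Fz [np.float64(12.8), np.float64(11.8), np.float64(11.2), np.float64(11.4)]
```

View pics/cc1.png

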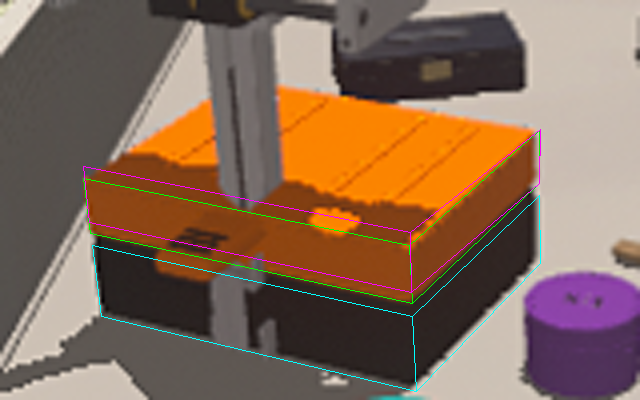

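Steady at about 12 N with the lid at about -0.01 rad. I lift off slowly and check that it holds.

Request:
servo_tool(
  steps=[
    {"dx":0,"dy":0,"dz":-0.1,"ax":0,"ay":0,"az":0,"fingers":0},
    {"dx":0,"dy":0,"dz":-0.3,"ax":0,"ay":0,"az":0,"fingers":0},
    {"dx":0,"dy":0,"dz":-0.8,"ax":0,"ay":0,"az":0,"fingers":0},
  ],
)

```text
t: 24.3
eef_pos: [0.4678, -0.1554, 0.1338]
tcp_rot: [0.749, -0.663, -0.003, 0.002]
ft_force: [-0.2, -0.3, -0.2]
grip_width: 0.0004
```

```bash
python3 st.py; python3 ov.py cc2 0 .07
```

```text
pos [ 0.4707 -0.1569  0.1369] yaw -82.98 F [-0.2  0.4  0.4] w 0.0 t 24.5
Fz [np.float64(2.8), np.float64(-0.5), np.float64(-0.5), np.float64(0.4)]
```

View pics/cc2.png

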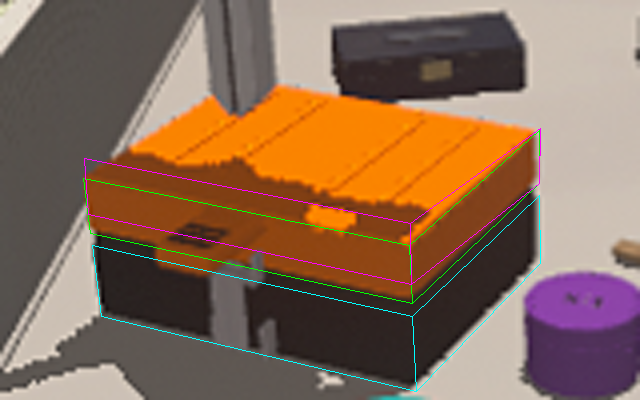

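Request:
servo_tool(
  steps=[
    {"dx":0,"dy":0.3,"dz":-0.8,"ax":0,"ay":0,"az":0,"fingers":0},
    {"dx":0,"dy":0.6,"dz":-0.8,"ax":0,"ay":0,"az":0,"fingers":0},
    {"dx":0.3,"dy":0.6,"dz":-0.8,"ax":0,"ay":0,"az":0,"fingers":0},
    {"dx":0.3,"dy":0.6,"dz":-0.4,"ax":0,"ay":0,"az":0,"fingers":0},
  ],
)

```text
t: 24.88
eef_pos: [0.3863, -0.1865, 0.2415]
tcp_rot: [0.751, -0.66, -0.01, 0.002]
ft_force: [-0.0, -0.5, -0.4]
grip_width: 0.0004
```

```bash
python3 st.py; python3 ov.py cc3 0 .03; python3 - <<'E'
from h import *
w=camera("wrist"); save(w,"cc_w",None,1)
a=cv2.imread("pics/y5.png"); 
E
```

```text
pos [ 0.3859 -0.1859  0.2389] yaw -82.83 F [ 0.4  0.3 -0.5] w 0.0005 t 25.08
Fz [np.float64(0.5), np.float64(0.2), np.float64(-0.2), np.float64(-0.5)]
```

View pics/cc3.png

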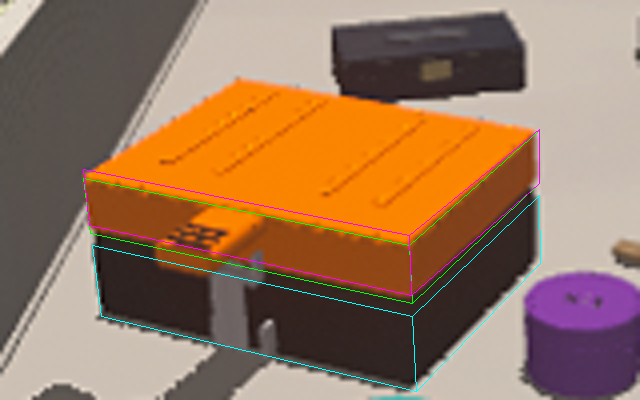

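View pics/cc_w.png

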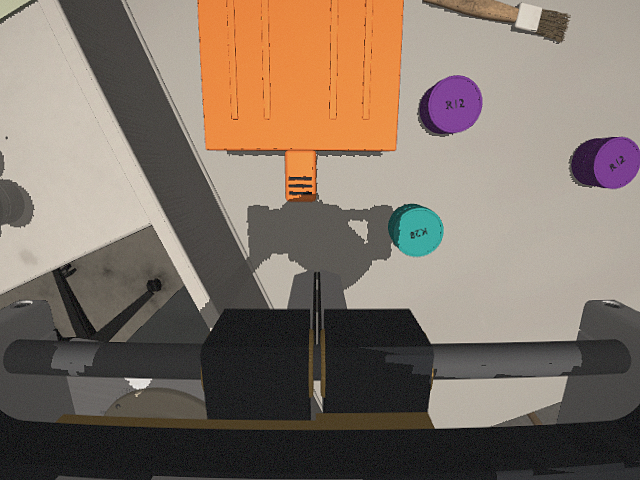

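```bash
python3 - <<'E'
from ov import *
s=camera("scene"); raw=s["img"][:,:,::-1]
def bot(im,x,y0,y1):  # red-channel 50% crossing = bottom of orange
    c=im[y0:y1,x-3:x+4,2].mean(1)-im[y0:y1,x-3:x+4,0].mean(1); k=np.argmax(c); h=c.max()/2
    j=[i for i in range(k,len(c)) if c[i]<h][0]; return y0+j-(h-c[j])/(c[j-1]-c[j])
up=lambda im,b,f:cv2.resize(im[b[1]:b[3],b[0]:b[2]],None,fx=f,fy=f,interpolation=cv2.INTER_CUBIC)
A=cv2.imread("pics/aa_s.png"); N=up(raw,(195,205,325,295),6)
X=cv2.imread("pics/x_scene.png"); NX=up(raw,(180,190,340,290),5)
for x in (440,460,480,500): print("aa",bot(A,x,200,420)/6,bot(N,x,200,420)/6)
for x in (420,440,460,480,500): print("x(.14)",bot(X,x,200,400)/5,bot(NX,x,200,400)/5)
v=(.5265,-.1505,YA)
for th in (0,.034,.14): print(th,proj(s,LW(v,th,[(-140,-75,0)])))
save(s,"dd",(195,205,325,295),6)
E
```

```text
aa 39.620892018779344 45.81666666666666
aa 55.22708333333333 44.8531746031746
aa 56.054761904761904 46.65
aa 56.90185185185185 46.29615384615385
x(.14) 61.6390977443609 59.421428571428564
x(.14) 62.49076923076923 60.71176470588235
x(.14) 63.230681818181814 60.07727272727273
x(.14) 63.91935483870968 61.53181818181819
x(.14) 64.65192307692307 61.48390804597701
0 [[275.44115178 263.92245619]]
0.034 [[275.33791489 261.62790436]]
0.14 [[275.29091136 254.1916415 ]]
```

View pics/dd.png

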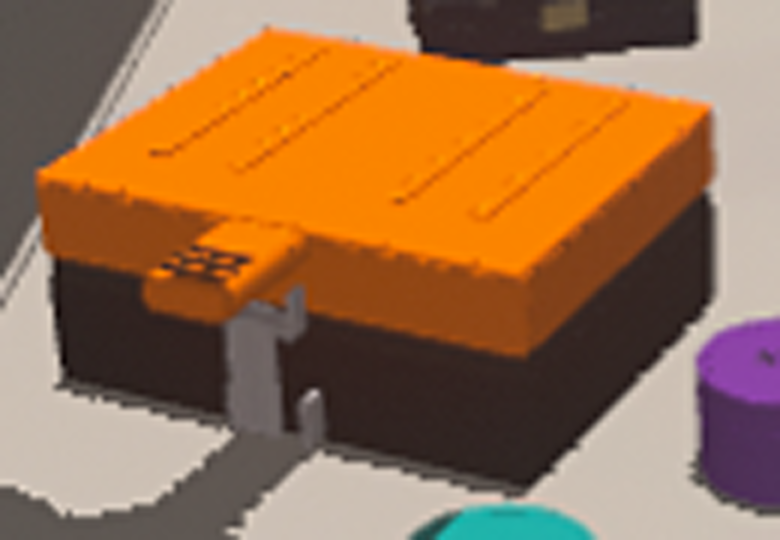

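```bash
python3 - <<'E'
from ov import *
s=camera("scene"); raw=s["img"][:,:,::-1]
def bot(im,x,y0,y1):
    c=im[y0:y1,x-3:x+4,2].astype(float).mean(1)-im[y0:y1,x-3:x+4,0].mean(1); j=np.where(c>50)[0].max(); return y0+j+(c[j]-50)/(c[j]-c[j+1])
up=lambda im,b,f:cv2.resize(im[b[1]:b[3],b[0]:b[2]],None,fx=f,fy=f,interpolation=cv2.INTER_CUBIC)
A=cv2.imread("pics/aa_s.png"); N=up(raw,(195,205,325,295),6)
X=cv2.imread("pics/x_scene.png"); NX=up(raw,(180,190,340,290),5)
print("now-.034 px",[round(bot(N,x,200,420)/6-bot(A,x,200,420)/6,2) for x in range(380,520,15)])
print("now-.14 px",[round(bot(NX,x,200,400)/5-bot(X,x,200,400)/5,2) for x in range(380,510,15)])
E
```

```text
now-.034 px [np.float64(1.71), np.float64(1.93), np.float64(1.87), np.float64(1.99), np.float64(1.92), np.float64(1.96), np.float64(1.99), np.float64(2.03), np.float64(2.01), np.float64(1.84)]
now-.14 px [np.float64(8.66), np.float64(8.67), np.float64(8.41), np.float64(8.85), np.float64(8.84), np.float64(8.51), np.float64(8.99), np.float64(8.81), np.float64(8.59)]
```

The lid has moved down 1.93 px from the 0.034 rad state, which puts it at about 0.005 rad. It stays there with nothing touching it, so it is caught. I'm handing in.

```bash
python3 -c "
from cell import workorder,ctrl
print(workorder.close_job()); print(ctrl.read_state()['t'])"
```

```text
the job is handed in; nothing more can be done
None
the job is handed in; nothing more can be done
```

The white R12 tin now stands in the empty pocket and the case lid is shut and caught. I handed the job in at about 25 s of the 70 s allowed. No verdict came back.

**Tin:** After release, an overlay showed both tins level at the seated height. The packed tin, the brush and the purple and turquoise look-alikes were not touched.

**Lid lowering:** I took the lid by its tab at about 1.85 rad and lowered it under grip until it rested on the catch at about 0.07 rad. The tab slid somewhat in the pads on the way down, so the angle I worked out from the tool pose read about 0.09 rad low. From there I used the camera image for the angle. The lid was never let fall.

**Pressing:** The catch ridge held longer than described. It gave way at about 13 to 16 N, where the task said 6 to 9 N. At that point the lid was still at about 0.034 rad, where the seal is hardly loaded. I then pressed to a steady 11 to 12 N and lifted off. By tool height the lid was then at about -0.01 rad, short of the -0.03 rad crush limit.

**Last check:** With the arm clear, the lid sat at about 0.005 rad by image comparison and stayed there. Uncaught, the seal would push it above 0.03 rad. I did not test the catch by pulling on it.

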